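# Take the used filter out of the bench fume extractor

### The job

The filter of the bench fume extractor is used up. Slide the thumb latch sideways so that the cover springs open, turn the swing tab fully aside, then lift the filter cassette out and lay it flat, handle up, on the floor of the empty grey tray without dropping it. Leave the cover standing open for the new filter, and leave the other things on the bench where they are.

Things in the scene. Friction and masses are not known exactly. Their poses are not given: they have to be found in the camera images.
- extractor: Light grey bench fume extractor, a fixed box 270 (x) x 240 (y) x 150 mm high; origin at the centre of its underside, z up, -x its front (toward the robot; yaw within 0.2 rad). Its flat top, the deck, is at z = 150 mm. A bare control strip, x -135 to -80 mm, carries the thumb latch; behind it the cover (x -80 to 115, y -100 to 100 mm, top at 157.5 mm) closes the filter bay.
- bay_mouth (a point): Centre of the filter bay's mouth, at (18.5, 0, 150) mm in the extractor's frame. The bay is open upward, x -68 to 105 mm, y -80 to 80 mm. Inside, from the front: a ledge (x -68 to -23 mm, at z = 114 mm, 36 mm below the deck) that carries the swing tab, then the filter, its centre at (41, 0, 94) mm, its frame's top level with the ledge.
- latch (a joint): Travel of the thumb latch, m: 0 latched, grows as it slides toward the extractor's +y, end stop at 0.024. The cover is free from about 0.017. A spring pulls it back to 0 (2 N at the start, 4.5 N at the stop, plus a little friction).
- latch_grip (a point): Centre of the latch's ribbed black grip, at (-112, 0, 159.5) mm in the extractor's frame when latched: a block 60 mm long (y, the sliding direction) x 24 mm wide (x), 2 to 17 mm above the deck. A flat steel nose, 16 mm wide, 5 to 10 mm above the deck, runs 29 mm back (+x) from it over a tongue on the cover's front edge. The deck is bare for 40 mm and more at both ends of the grip.
- cover (a joint): Angle of the cover, rad: 0 closed; once the latch frees it, its spring swings it up and back in about a second to its stop at 1.95, where it stays (its push at the front edge is under 2 N; a hand above the latch may hold it back until it withdraws).
- cover_front (a point): Middle of the front edge of the cover, a hinged dark-framed clear window 195 (x) x 200 (y) x 7 mm. It is hinged along its rear edge.
- cover_hinge (a point): Middle of the cover's hinge line, which runs along the extractor's y: at (118, 0, 153.5) mm in the extractor's frame. The open cover stands 196 mm long above and behind it.
- swing_tab (a joint): Angle of the swing tab about the vertical, rad: 0 its arm points to the extractor's +x, over the filter; positive turns counter-clockwise seen from above (arm toward +y). It turns either way to stops at -1.6 and 1.6, where it lies along the ledge clear of the filter; starts within 0.3 of 0. It stays where it is left; friction 0.03 N m.
- tab_pivot (a point): Pivot of the swing tab, on the ledge at (-43, 0, 119.5) mm in the extractor's frame, 23 mm in front of the filter's front edge. The aluminium arm, 16 mm wide, 2.5 to 8.5 mm above the ledge, reaches 52 mm from the pivot.
- tab_fin (a point): Centre of the swing tab's black upright thumb fin, 39 mm from the pivot on its arm: 26 mm long (along the arm) x 12 mm thick x 20 mm high, its top 27.5 mm above the ledge and the filter frame (8.5 mm below the deck).
- filter_mid (a point): Centre, half-way up, of the filter cassette's frame: a white moulded frame 122 (x) x 152 (y) x 40 mm high with grey pleats; loose, 0.2 to 0.4 kg, z up. It sits in the bay with 3 mm play in x and 4 mm in y at each side; its top is 36 mm below the deck.
- filter_handle (a point): Centre of the filter's lifting handle, 41.5 mm above filter_mid: a white bar 70 mm long (filter's y) x 12 mm thick (x) x 13 mm high on two feet, its top 28 mm above the frame's top.
- tray: Empty grey tray, fixed, outside 280 (x) x 230 (y) x 60 mm high, walls and floor 5 mm; origin at the centre of its underside, z up. It stands on the left or right of the extractor, yaw within 0.2 rad.
- board_panel: Bystander: white panel 220 x 145 mm with four green circuit boards, 30 mm high; origin at the centre of its underside, long side along its x.
- cleaner_bottle: Bystander: whitish bottle, 48 mm diameter, 125 mm high, between extractor and tray; origin at the centre of its underside.
- screwdriver: Bystander: screwdriver 170 mm long lying along its x, about 30 mm high; origin underneath it.
- solder_reel: Bystander: metal reel of solder, 60 mm diameter, 44 mm high, standing on its flange; origin at the centre of its underside.
- parts_bin: Bystander: red open bin 150 (x) x 100 (y) x 60 mm high; origin at the centre of its underside.
- pliers: Bystander: pliers lying flat along their x, 146 mm long, 56 mm wide, 12 mm high; origin on the table near their joint.
- filter: The same filter cassette, its origin at the centre of its underside, 20 mm below filter_mid.

How it is judged:
On the way, in this order (a step that is already met when the one before it is completed fails the run):
1. the latch is slid aside and the cover has sprung open, the filter still in its seat (value of joint cover above 1.2 rad and z of filter_mid in the frame of extractor below 0.104 m), for 0.2 s.
2. the swing tab is turned aside, the filter still in its seat ((value of joint swing_tab above 1.15 rad or value of joint swing_tab below -1.15 rad) and z of filter_mid in the frame of extractor below 0.104 m), for 0.2 s.
3. the filter is lifted clear out of the extractor (height (world z) of filter_mid above 0.17 m), for 0.1 s.
At the end, for the whole second after the job is handed in: The filter cassette lies still and flat on the tray's floor, handle up (within 7 degrees, centre within 90 mm and 60 mm of the tray's centre along its x and y, and no more than 7 mm higher than flat on the floor), and the cover stands open (over 1.5 rad) (x of filter_mid in the frame of tray between -0.09 and 0.09 m and y of filter_mid in the frame of tray between -0.06 and 0.06 m and z of filter_mid in the frame of tray below 0.032 m and angle between filter_mid's own z axis and vertical below 0.12 rad and linear speed of filter below 0.02 m/s and value of joint cover above 1.5 rad); the robot touches nothing.
It fails at once if the filter is dropped or thrown (let go and falling faster than 0.7 m/s, about 25 mm of fall) (contact force between the fingers and filter below 0.05 N and linear speed of filter above 0.7 m/s).
It fails at once if a bystander is moved by more than 30 mm (distance of any of board_panel, cleaner_bottle, screwdriver, solder_reel, parts_bin, pliers from where it was at the start of the episode above 0.03 m).
It also fails if it takes over 61 s, if anything falls off the work surface, if the arm or the gripper's body presses on something with over 40 N, if the wrist force passes 120 N, or if a joint passes its speed limit or range.

### The arm

A 7-joint arm with a two-finger parallel gripper is mounted at the origin on the work surface. World frame = base frame: x ahead of the robot, y to its left, z up, the work surface at z = 0. Lengths are in m, angles in rad, forces in N, time in s.
With the tool pointing down it reaches from about 0.35 to 0.9 m from the base axis. Payload 8.1 kg.
Tool frame: the origin (TCP) lies at the very end of the fingers, on their centre line; the grasp point (between the pads) lies 19 mm behind it; z points along the fingers, y is the direction in which the jaws open and shut (so a half turn about z gives the same grasp; the last joint's range is limited). The gripper opens to 92 mm and grips with 3 to 60 N. Pads are 19 mm wide; open, the fingers measure 130 mm over their backs; the gripper's body (75 mm by 190 mm) begins 47 mm behind the grasp point.
Start: joints at [-1.311, 0.434, 0.025, 1.573, -0.012, 1.134, -0.075], TCP at [0.222, 0.584, 0.2] pointing down, gripper open.
Joint ranges: [-2.62, 2.62], [-0.44, 2.09], [-1.27, 1.32], [0.08, 2.57], [-1.32, 4.46], [0.12, 2], [-2.74, 2.74]. Speed limits (rad/s): [2.22, 2.22, 3.01, 3.01, 3.14, 3.14, 3.14].

### API

Orientations are given as a rotation vector (axis times angle).
In Python, from cell import observe, get_image, sign_off gives the robot as it stands.
- The arm moves only by the tool arm_command, never from a script. Its argument "deltas" is a list of rows, each an object with "xyz": the shift along the tool's x, y, z in cm, a list of three; "turn": the turn about the tool's z in degrees; "jaw": the closure in counts, from 0 (fully open) to 255 (shut). A call has 1 to 5 rows; each row is the pose to reach, as a shift and turn from the pose measured when the call began, along the tool's axes at that moment; what a row does not reach only later rows make up. A row lasts 1/12 s, in which the tool goes at most 41.7 mm and 7.16 degrees, less where a joint would pass 70% of its speed; a pose out of reach is approached as far as the arm can. A call with a gripper value outside its range is refused whole. The fingers move at their own pace and stop on an object; "force" is the grip in N (left out, the last holds). Time passes only in rows, so rows that repeat a pose let the fingers close. It gives the time, the measured TCP pose, the force and the opening at its end, in the units of the state.
- observe(): the state, without advancing time (a new reading comes with each control period).
- get_image(name): name is "scene" or "side" or "wrist"; returns a dict with "frame" (400x640x3 uint8, red, green, blue), "depth" (400x640 float32, m along the optical axis (not along the pixel's ray), 0 where there is no reading), "camera_matrix" (3x3 intrinsics, pixels), "cam_to_world" (4x4, takes a point from camera to world coordinates). Camera axes: x right, y up, looking along -z (the intrinsics and any distortion apply to the point x, -y, -z); pixel columns grow to the right and rows downward; lengths in m; the calibration is good to about 2 mm. A picture is of the moment at which its call begins.
- sign_off(): hands the job in, once; it reports no verdict.
The state is a dict: "clock": time; "joints": joint angles; "dq": joint speeds; "joint_efforts": joint torques, N m; "position": TCP position; "ee_rot": TCP orientation; "force": force on the tool from outside, world axes, zero at the start; "ft_torque": the same for the moment, N m; "width": opening from 0.0 (shut) to 1.0 (fully open).
Only numpy, scipy, OpenCV 4.12 (cv2) and the standard library are available. Lean on these libraries where they do the work, as an engineer would, in place of code of your own. Each camera call takes 0.05 s, during which the arm holds its last target.

## Working session

There is one attempt and no reset: what is moved stays moved. The work goes in short steps, Python scripts to look and compute and a tool call to move; the robot and the scene stay as the last step left them, time stands still between calls to the robot, and variables do not carry over. Pictures are saved under pics/ and viewed, and the job is handed in when it is done.

Besides the shell and the picture viewer there is one more tool, called as name(argument=value, ...), one argument or row to a line, values as JSON. arm_command: Moves the arm, as the interface text tells. Its arguments: {"type":"object","properties":{"deltas":{"type":"array","items":{"type":"object","properties":{"xyz":{"type":"array","items":{"type":"number"}},"turn":{"type":"number"},"jaw":{"type":"number"}}}},"force":{"type":"number"}},"required":["deltas"]}

```bash
mkdir -p pics; ls
python3 - <<'E'
from cell import observe,get_image
import cv2,numpy as np
s=observe();print({k:np.round(v,3) for k,v in s.items()})
for n in ['scene','side','wrist']:
    d=get_image(n);cv2.imwrite(f'pics/{n}0.png',d['frame'][:,:,::-1]);np.savez(f'pics/{n}0.npz',**d)
    print(n,np.round(d['camera_matrix'],1).tolist(),np.round(d['cam_to_world'],3).tolist())
print([k for k in d])
E
```

```text
pics
{'clock': np.float64(0.0), 'joints': array([-1.311,  0.435,  0.025,  1.574, -0.012,  1.134, -0.075]), 'dq': array([-0.001, -0.001, -0.001, -0.001,  0.001,  0.002, -0.001]), 'joint_efforts': array([ 0.0000e+00, -6.6784e+01,  9.8600e-01, -3.1446e+01, -6.0000e-02,
        4.3000e-02,  0.0000e+00]), 'position': array([0.222, 0.584, 0.199]), 'ee_rot': array([-5.67e-01, -3.09e+00,  2.00e-03]), 'force': array([-0.395, -1.104, -0.863]), 'ft_torque': array([-0.003,  0.013,  0.018]), 'width': np.float64(1.0)}
scene [[411.9, 0.0, 318.5], [0.0, 411.9, 206.2], [0.0, 0.0, 1.0]] [[-0.711, -0.59, 0.382, 1.006], [0.703, -0.598, 0.385, 0.504], [0.001, 0.542, 0.84, 1.134], [0.0, 0.0, 0.0, 1.0]]
side [[482.6, 0.0, 325.9], [0.0, 482.6, 198.2], [0.0, 0.0, 1.0]] [[0.992, 0.096, -0.086, 0.401], [-0.129, 0.723, -0.679, -1.017], [-0.003, 0.684, 0.729, 1.216], [0.0, 0.0, 0.0, 1.0]]
wrist [[336.1, 0.0, 319.4], [0.0, 336.1, 197.1], [0.0, 0.0, 1.0]] [[0.354, -0.894, -0.273, 0.148], [0.935, 0.339, 0.105, 0.613], [-0.001, -0.293, 0.956, 0.385], [0.0, 0.0, 0.0, 1.0]]
['frame', 'depth', 'camera_matrix', 'cam_to_world']
```

View pics/scene0.png

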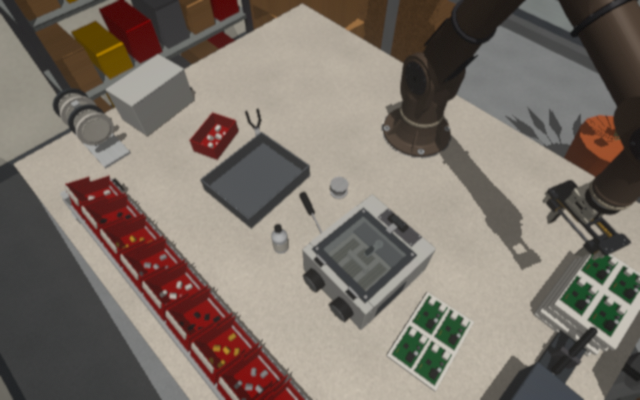

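View pics/side0.png

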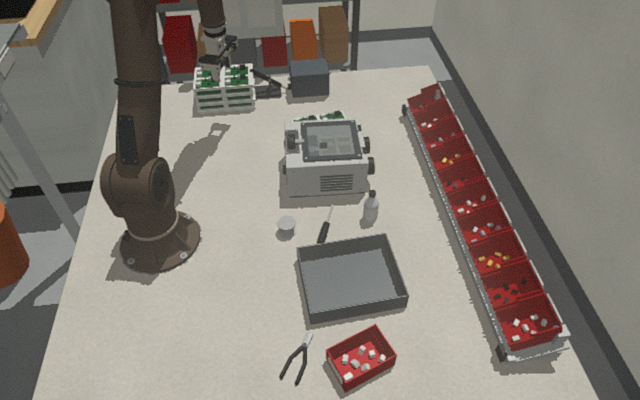

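View pics/wrist0.png

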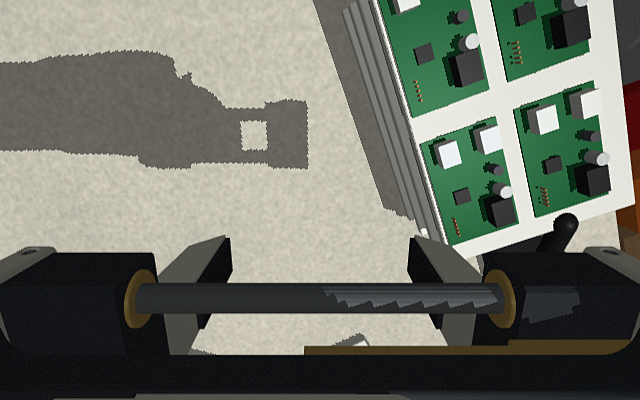

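The scene view shows the extractor near pixel (370,255), with the latch at about (403,222). The tray is at (255,180), on the robot's right. The reel (339,187), screwdriver (308,207) and bottle (280,238) lie between them. Next I measure poses from the depth data.

```bash
cat > h.py <<'E'
import numpy as np,cv2
from cell import observe,get_image
from scipy.spatial.transform import Rotation as R
def cloud(d):
    K=d['camera_matrix'];T=d['cam_to_world'];z=d['depth'].astype(float)
    v,u=np.mgrid[0:z.shape[0],0:z.shape[1]]
    p=np.stack([(u-K[0,2])/K[0,0]*z,-(v-K[1,2])/K[1,1]*z,-z],-1)
    w=p@T[:3,:3].T+T[:3,3]; w[z==0]=np.nan
    return w
def proj(d,P):
    K=d['camera_matrix'];T=d['cam_to_world'];c=(np.atleast_2d(P)-T[:3,3])@T[:3,:3]
    return np.stack([K[0,0]*c[:,0]/-c[:,2]+K[0,2],-K[1,1]*c[:,1]/-c[:,2]+K[1,2]],-1)
def onplane(d,uv,h):
    K=d['camera_matrix'];T=d['cam_to_world'];uv=np.atleast_2d(uv).astype(float)
    r=np.stack([(uv[:,0]-K[0,2])/K[0,0],-(uv[:,1]-K[1,2])/K[1,1],-np.ones(len(uv))],-1)@T[:3,:3].T
    return T[:3,3]+r*((h-T[2,3])/r[:,2])[:,None]
def snap(n,name,box=None,s=1):
    d=get_image(n);f=d['frame'][:,:,::-1]
    if box: f=f[box[1]:box[3],box[0]:box[2]]
    cv2.imwrite('pics/'+name,cv2.resize(f,None,fx=s,fy=s)); return d
E
python3 - <<'E'
from h import *
import numpy as np
for n in ['scene','side']:
    d=dict(np.load(f'pics/{n}0.npz'));w=cloud(d)
    for nm,lo,hi,bx in [('deck',.135,.165,(.4,.9,-.2,.25)),('trayrim',.05,.068,(.3,.9,-.6,-.1)),('table+',.02,.3,(.35,1.,-.75,.5))]:
        x,y,z=w[...,0],w[...,1],w[...,2]
        m=(z>lo)&(z<hi)&(x>bx[0])&(x<bx[1])&(y>bx[2])&(y<bx[3])
        nn,lab,st,_=cv2.connectedComponentsWithStats(m.astype(np.uint8))
        for i in range(1,nn):
            if st[i,4]<60: continue
            q=w[lab==i]; r=cv2.minAreaRect(q[:,:2].astype(np.float32)*1000)
            print(n,nm,st[i].tolist(),np.round(r[0],1),np.round(r[1],1),round(r[2],1),'z',np.round(np.percentile(q[:,2],[5,50,95]),3))
E
python3 - <<'E'
import cv2
a=cv2.imread('pics/scene0.png');cv2.imwrite('pics/s1.png',cv2.resize(a[180:340,280:480],None,fx=4,fy=3.75))
E
```

```text
scene deck [302, 195, 94, 91, 3965] [556.2 189.3] [134.1 270.9] 87.1 z [0.148 0.155 0.16 ]
scene trayrim [189, 112, 48, 40, 281] [ 558.  -477.4] [155.8 104.6] 21.0 z [0.051 0.057 0.062]
scene trayrim [200, 132, 110, 89, 697] [ 572.1 -229.1] [282.3 235. ] 4.0 z [0.051 0.058 0.062]
scene table+ [117, 64, 76, 70, 2953] [ 608.3 -707.9] [ 84.1 266.1] 90.0 z [0.03  0.117 0.157]
scene table+ [76, 113, 38, 33, 964] [ 860.3 -705. ] [ 20.2 118.5] 88.7 z [0.068 0.122 0.168]
scene table+ [189, 112, 49, 45, 833] [ 558.7 -477.2] [156.8 105.5] 20.7 z [0.022 0.043 0.06 ]
scene table+ [200, 132, 110, 95, 1840] [ 572.1 -229. ] [282.7 235.2] 4.1 z [0.023 0.044 0.061]
scene table+ [79, 176, 229, 224, 8901] [957.2 -81.3] [924.1  88.8] 89.8 z [0.052 0.069 0.13 ]
scene table+ [330, 177, 19, 17, 235] [403.   -9.5] [59.9 58.1] 20.8 z [0.028 0.043 0.047]
scene table+ [300, 192, 15, 22, 128] [517.2 -43.4] [86.  20.5] 67.2 z [0.021 0.024 0.028]
scene table+ [302, 195, 134, 135, 10361] [574.  243.1] [243.5 301.7] 87.1 z [0.073 0.154 0.16 ]
scene table+ [271, 224, 18, 28, 360] [683.4  15.5] [38.6 48.4] 55.5 z [0.
[... 414 characters left out ...]
 [ 555.2 -481.3] [153.7 103. ] 21.4 z [0.051 0.057 0.062]
side table+ [404, 101, 143, 264, 9491] [953.9 -25.9] [1051.6   94.4] 89.9 z [0.044 0.066 0.129]
side table+ [282, 119, 93, 77, 6057] [564.4 238.1] [256.  314.6] 87.5 z [0.04  0.149 0.16 ]
side table+ [363, 190, 16, 30, 347] [674.2  -0.9] [37.8 47.5] 72.0 z [0.026 0.076 0.123]
side table+ [277, 216, 19, 17, 242] [399.6 -15.4] [59.1 60.1] 22.0 z [0.025 0.043 0.047]
side table+ [317, 222, 12, 20, 113] [513.6 -51. ] [83.7 23.2] 71.2 z [0.02  0.024 0.029]
side table+ [296, 233, 113, 89, 2128] [ 568.6 -219.5] [280.6 264.1] 4.1 z [0.023 0.045 0.061]
side table+ [326, 324, 71, 66, 1157] [ 554.7 -481.6] [154.9 103.4] 21.1 z [0.023 0.045 0.061]
```

View pics/s1.png

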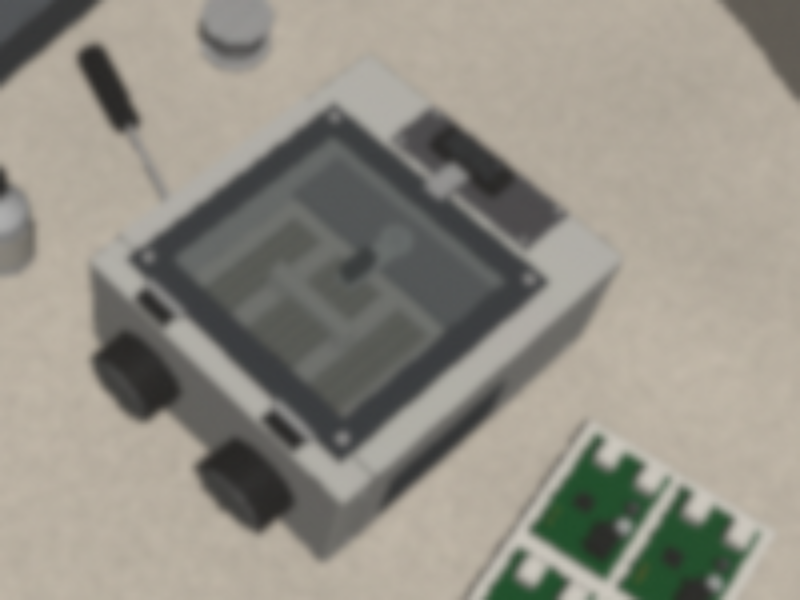

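Run:
```python
from h import *
for n in ['scene','side']:
    d=dict(np.load(f'pics/{n}0.npz'));w=cloud(d)
    x,y,z=w[...,0],w[...,1],w[...,2]
    m=(z>.144)&(z<.162)&(x>.35)&(x<.8)&(y>.02)&(y<.36)
    q=w[m]; r=cv2.minAreaRect(q[:,:2].astype(np.float32)*1000); print(n,r,len(q))
    g=d['frame'].astype(int).sum(-1)
    yaw=-.05;c=np.array(r[0])/1000
    # latch pixels: z>.161
    m=(z>.162)&(z<.175)&(x>.35)&(x<.8)&(y>.02)&(y<.36)
    print('latch?',m.sum(),np.round(np.nanmean(w[m],0),4), cv2.minAreaRect(w[m][:,:2].astype(np.float32)*1000))
```

```text
scene ((558.7592163085938, 242.74012756347656), (241.02142333984375, 270.8149719238281), 87.08919525146484) 7861
latch? 203 [0.4602 0.2464 0.1664] ((554.123291015625, 243.37330627441406), (180.8078155517578, 238.74171447753906), 87.3803939819336)
side ((554.7909545898438, 236.5205078125), (248.0279083251953, 269.892578125), 87.29720306396484) 3537
latch? 117 [0.4762 0.2424 0.1658] ((549.3932495117188, 236.42884826660156), (193.6466522216797, 236.71701049804688), 87.54644012451172)
```

```bash
cat >> h.py <<'E'
def need(target,jawyaw=None):
    """delta in tool axes (cm, deg) to reach world TCP target; jawyaw: desired world heading (rad) of tool y, mod pi"""
    s=observe();Rm=R.from_rotvec(s['ee_rot']).as_matrix()
    dx=Rm.T@(np.array(target)-s['position'])*100
    out=np.round(dx,2)
    t=None
    if jawyaw is not None:
        a=np.arctan2(Rm[1,1],Rm[0,1]); e=(jawyaw-a+np.pi/2)%np.pi-np.pi/2
        t=round(np.degrees(e)*np.sign(Rm[2,2]),1)
    print('t',round(s['clock'],2),'pos',np.round(s['position'],4),'F',np.round(s['force'],1),'w',round(s['width'],3),'tilt',np.round(Rm[2],3),'q7',np.round(s['joints'][6],2))
    print('need cm',out,'turn',t)
    return Rm
E
python3 - <<'E'
from h import *
Rm=need([.44,.235,.36],np.pi/2-.05);print(np.round(Rm,3))
E
```

```text
t 0.15 pos [0.2217 0.5839 0.1989] F [-0.7 -0.4  0.6] w 1.001 tilt [-0.    -0.001 -1.   ] q7 -0.08
need cm [-32.8  -24.89 -16.07] turn -17.9
[[-0.935  0.355 -0.   ]
 [ 0.355  0.935 -0.001]
 [-0.    -0.001 -1.   ]]
```

arm_command(
  deltas=[
    {"xyz": [0,0,-4],"turn": 0,"jaw": 0},
    {"xyz": [-1,-1,-8],"turn": -3,"jaw": 0},
    {"xyz": [-3,-2,-12],"turn": -6,"jaw": 100},
    {"xyz": [-6,-4.5,-14],"turn": -10,"jaw": 255},
    {"xyz": [-9,-7,-15],"turn": -14,"jaw": 255},
  ],
  force=20,
)

```text
clock: 0.57
position: [0.2787, 0.4917, 0.3505]
ee_rot: [0.176, 3.136, 0.004]
force: [0.9, 0.4, -1.0]
width: 0.826
```

Run:
```python
from h import *
need([.44,.235,.36],np.pi/2-.05)
```

```text
t 0.57 pos [0.2787 0.4917 0.3505] F [ 0.9  0.4 -1. ] w 0.826 tilt [-0.001  0.003 -1.   ] q7 0.31
need cm [-18.91 -23.7   -1.  ] turn -3.6
```

arm_command(
  deltas=[
    {"xyz": [-2.5,-3,0],"turn": -3.6,"jaw": 255},
    {"xyz": [-5,-6,-0.5],"turn": -3.6,"jaw": 255},
    {"xyz": [-7.5,-9.3,-0.5],"turn": -3.6,"jaw": 255},
    {"xyz": [-10,-12.5,-1],"turn": -3.6,"jaw": 255},
    {"xyz": [-12.5,-15.6,-1],"turn": -3.6,"jaw": 255},
  ],
)

```text
clock: 0.98
position: [0.3862, 0.3206, 0.3609]
ee_rot: [0.078, 3.139, 0.006]
force: [1.3, -0.1, 0.9]
width: 0.47
```

Run:
```python
from h import *
need([.44,.235,.36],np.pi/2-.05)
```

```text
t 0.98 pos [0.3862 0.3206 0.3609] F [ 1.3 -0.1  0.9] w 0.47 tilt [-0.001  0.004 -1.   ] q7 0.74
need cm [-5.8  -8.28  0.07] turn 0.0
```

arm_command(
  deltas=[
    {"xyz": [-2.5,-3,0],"jaw": 255},
    {"xyz": [-4.5,-6,0],"jaw": 255},
    {"xyz": [-5.8,-8.3,0],"jaw": 255},
    {"xyz": [-5.8,-8.3,0],"jaw": 255},
    {"xyz": [-5.8,-8.3,0],"jaw": 255},
  ],
)

```text
schema error: expected keys xyz, turn, jaw
```

Run:
```python
from h import *
d=snap('wrist','w1.png');np.savez('pics/w1.npz',**d)
need([.44,.235,.36],np.pi/2-.05)
w=cloud(d);x,y,z=w[...,0],w[...,1],w[...,2]
m=(z>.144)&(z<.162)&(x>.35)&(x<.8)&(y>.02)&(y<.38)
print(cv2.minAreaRect(w[m][:,:2].astype(np.float32)*1000),m.sum())
m=(z>.1625)&(z<.175)&(x>.40)&(x<.49)&(y>.02)&(y<.36)
print('latch',cv2.minAreaRect(w[m][:,:2].astype(np.float32)*1000),m.sum())
```

```text
t 1.03 pos [0.3917 0.3127 0.361 ] F [ 4.  -6.4  0.1] w 0.427 tilt [-0.004  0.    -1.   ] q7 0.75
need cm [-5.29 -7.47  0.12] turn -0.6
((534.7616577148438, 243.64517211914062), (240.6786346435547, 223.32286071777344), 87.25834655761719) 14644
latch ((454.04278564453125, 214.2564697265625), (37.26158142089844, 132.19387817382812), 12.947519302368164) 967
```

View pics/w1.png

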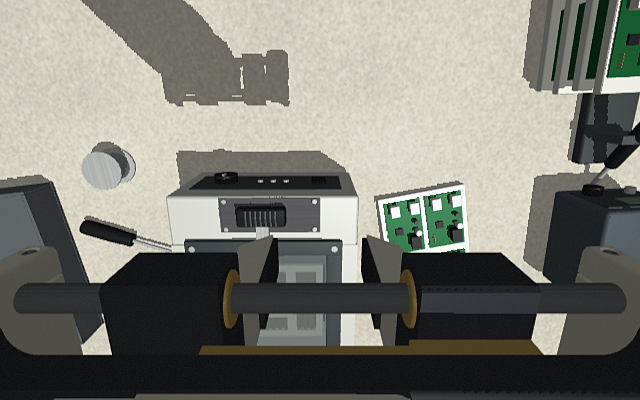

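Run:
```python
from h import *
d=dict(np.load('pics/w1.npz'))
f=d['frame'];print(f[216,225:300:3].sum(-1).tolist());print(f[195:240,250].sum(-1).tolist())
w=cloud(d);x,y,z=w[...,0],w[...,1],w[...,2]
v,u=np.mgrid[0:400,0:640]
m=(z>.1625)&(z<.172)&(u>225)&(u<300)&(v>198)&(v<232)
print('latch',cv2.minAreaRect(w[m][:,:2].astype(np.float32)*1000),m.sum(),np.median(z[m]))
m=(np.abs(z-.15)<.004)&(u>150)&(u<400)&(v>180)&(v<240)
q=w[m];print('strip',cv2.minAreaRect(q[:,:2].astype(np.float32)*1000),np.median(z[m]))
cv2.imwrite('pics/w1c.png',cv2.resize(f[170:250,160:370,::-1],None,fx=3.8,fy=3.8))
```

```text
[263, 266, 263, 273, 102, 114, 99, 92, 226, 102, 317, 107, 101, 223, 123, 338, 132, 99, 152, 158, 42, 281, 280, 273, 281]
[256, 412, 480, 315, 270, 272, 271, 219, 118, 127, 134, 83, 41, 44, 59, 71, 238, 338, 315, 312, 320, 321, 315, 313, 299, 275, 265, 260, 258, 249, 246, 200, 217, 288, 269, 266, 235, 530, 706, 675, 669, 697, 579, 306, 277]
latch ((446.3551940917969, 248.2869110107422), (59.830711364746094, 23.92344093322754), 86.94831848144531) 966 0.1677836044588204
strip ((452.38385009765625, 248.27102661132812), (239.20394897460938, 58.574729919433594), 87.18733215332031) 0.1508861527308118
```

View pics/w1c.png

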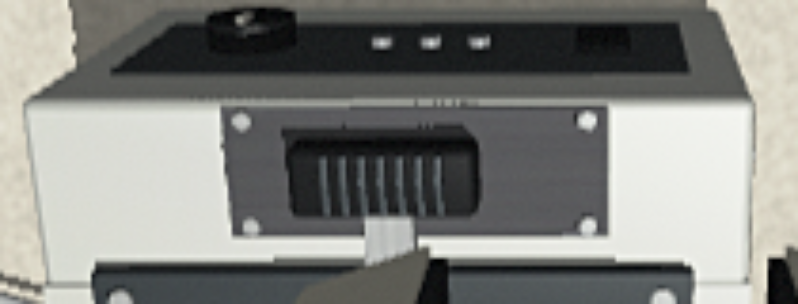

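arm_command(
  deltas=[
    {"xyz": [-2,-3,1],"turn": 0,"jaw": 255},
    {"xyz": [-3.5,-6,3],"turn": 0,"jaw": 255},
    {"xyz": [-5,-9.5,5],"turn": 0,"jaw": 255},
    {"xyz": [-5.2,-12,8],"turn": 0,"jaw": 255},
    {"xyz": [-5.2,-12.4,10],"turn": 0,"jaw": 255},
  ],
)

```text
clock: 1.45
position: [0.4372, 0.1799, 0.2595]
ee_rot: [0.105, 3.136, -0.003]
force: [0.2, -0.2, 0.0]
width: 0.064
```

Run:
```python
from h import *
need([.439,.1885,.157],np.pi/2-.05)
```

```text
t 1.45 pos [0.4372 0.1799 0.2595] F [ 0.2 -0.2  0. ] w 0.064 tilt [-0.004 -0.002 -1.   ] q7 1.03
need cm [-0.08  0.89 10.24] turn -1.0
```

arm_command(
  deltas=[
    {"xyz": [-0.1,0.9,2],"turn": -1,"jaw": 255},
    {"xyz": [-0.1,0.9,5],"turn": -1,"jaw": 255},
    {"xyz": [-0.1,0.9,8],"turn": -1,"jaw": 255},
    {"xyz": [-0.1,0.9,10],"turn": -1,"jaw": 255},
    {"xyz": [-0.1,0.9,10.2],"turn": -1,"jaw": 255},
  ],
)

```text
clock: 1.87
position: [0.4366, 0.1875, 0.1539]
ee_rot: [-0.077, -3.139, 0.009]
force: [-1.0, -0.4, 0.3]
width: 0.004
```

Run:
```python
from h import *
need([.4395,.1885,.157],np.pi/2-.05)
snap('wrist','w2.png')
```

```text
t 1.87 pos [0.4366 0.1875 0.1539] F [-1.  -0.4  0.3] w 0.004 tilt [ 0.001 -0.006 -1.   ] q7 1.07
need cm [-0.28  0.11 -0.31] turn 0.1
```

View pics/w2.png

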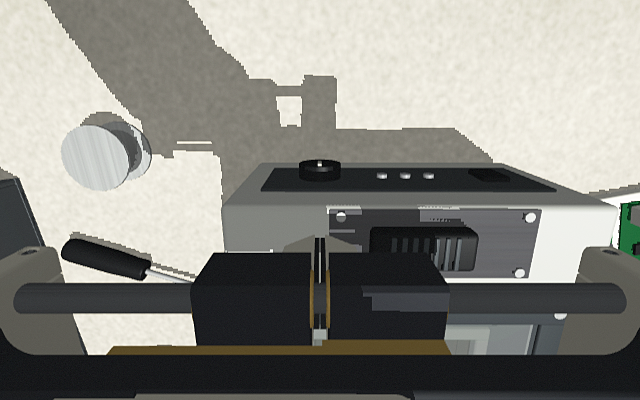

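The fingertips (about 318,255) are on the deck, left of the latch grip (425,248). Now I push toward +y.

arm_command(
  deltas=[
    {"xyz": [-0.2,0.6,-0.2],"turn": 0,"jaw": 255},
    {"xyz": [-0.2,1.1,-0.2],"turn": 0,"jaw": 255},
    {"xyz": [-0.2,1.6,-0.2],"turn": 0,"jaw": 255},
    {"xyz": [-0.2,2.1,-0.2],"turn": 0,"jaw": 255},
    {"xyz": [-0.2,2.6,-0.2],"turn": 0,"jaw": 255},
  ],
)

```text
clock: 2.33
position: [0.4412, 0.2149, 0.1583]
ee_rot: [0.076, 3.139, -0.006]
force: [-0.8, 1.0, -0.4]
width: 0.008
```

Run:
```python
from h import *
need([.4395,.2225,.157],np.pi/2-.05)
snap('wrist','w3.png')
```

```text
t 2.33 pos [0.4412 0.2149 0.1583] F [-0.8  1.  -0.4] w 0.008 tilt [-0.001 -0.004 -1.   ] q7 1.02
need cm [0.21 0.75 0.12] turn 0.1
```

View pics/w3.png

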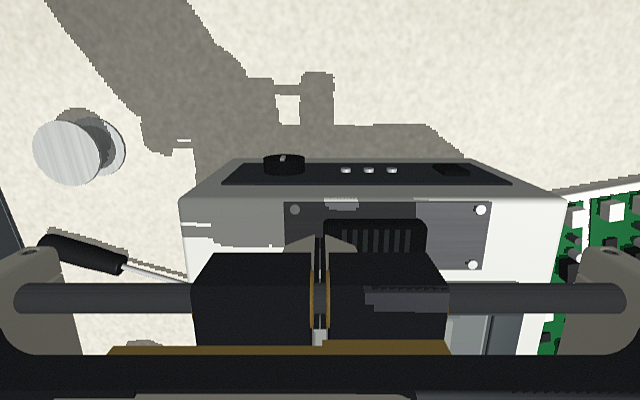

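The latch has not moved yet: the grip's right edge is still about 65 px from the plate's edge. The fingers taper, so contact comes later than I planned. I keep pushing.

arm_command(
  deltas=[
    {"xyz": [0.1,0.5,0],"turn": 0,"jaw": 255},
    {"xyz": [0.1,1.0,0],"turn": 0,"jaw": 255},
    {"xyz": [0.1,1.4,0],"turn": 0,"jaw": 255},
    {"xyz": [0.1,1.7,0],"turn": 0,"jaw": 255},
  ],
)

```text
clock: 2.72
position: [0.4409, 0.2337, 0.158]
ee_rot: [0.074, 3.139, -0.005]
force: [-0.2, 0.2, -0.2]
width: 0.008
```

Run:
```python
from h import *
need([.4395,.2225,.157],np.pi/2-.05)
snap('wrist','w4.png')
```

```text
t 2.72 pos [0.4409 0.2337 0.158 ] F [-0.2  0.2 -0.2] w 0.008 tilt [-0.001 -0.003 -1.   ] q7 0.99
need cm [ 0.08 -1.12  0.11] turn 0.2
```

View pics/w4.png

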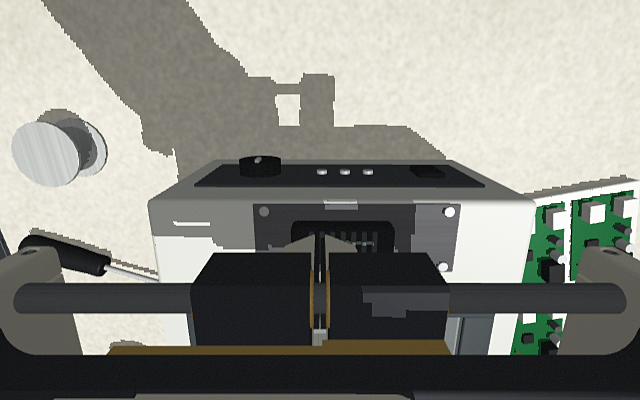

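Run:
```python
from h import *
d=get_image('wrist');np.savez('pics/w4.npz',**d)
s=observe();p=s['position'];print(p,proj(d,p),proj(d,p+[0,0,.05]),proj(d,p+[0,0,.1]))
w=cloud(d)
for v in range(215,262,4): print(v,np.round(w[v,[296,305,312,318,324,330,345]],3)[:,[0,1,2]].tolist())
for n in ['scene','side']:
    dd=snap(n,f'{n}4.png',None,1); print(n,proj(dd,p)); np.savez(f'pics/{n}4.npz',**dd)
    u,v=proj(dd,p)[0].astype(int); cv2.imwrite(f'pics/{n}4c.png',cv2.resize(dd['frame'][v-60:v+60,u-80:u+80,::-1],None,fx=5,fy=5))
```

```text
[0.44086533 0.23357399 0.1579583 ] [[316.28466727 233.15862807]] [[315.02799844 276.66941913]] [[312.63113927 359.65806038]]
215 [[0.431, 0.222, 0.153], [0.431, 0.227, 0.151], [0.432, 0.231, 0.151], [0.432, 0.235, 0.152], [0.432, 0.239, 0.152], [0.432, 0.242, 0.152], [0.433, 0.251, 0.151]]
219 [[0.434, 0.221, 0.152], [0.434, 0.227, 0.15], [0.434, 0.231, 0.152], [0.434, 0.235, 0.151], [0.434, 0.239, 0.152], [0.435, 0.242, 0.151], [0.435, 0.251, 0.151]]
223 [[0.433, 0.222, 0.16], [0.434, 0.227, 0.159], [nan, nan, nan], [0.434, 0.235, 0.16], [0.434, 0.238, 0.16], [0.434, 0.242, 0.16], [0.434, 0.251, 0.16]]
227 [[0.434, 0.222, 0.165], [0.434, 0.228, 0.165], [0.434, 0.231, 0.164], [0.434, 0.235, 0.165], [0.434, 0.238, 0.165], [0.434, 0.242, 0.166], [0.435, 0.25, 0.164]]
231 [[0.435, 0.222, 0.166], [0.435, 0.228, 0.168], [0.436, 0.231, 0.166], [0.436, 0.235, 0.167], [0.436, 0.238, 0.167], [0.436, 0.242, 0.168], [0.437, 0.25, 0.166]]
235 [[0.437, 0.222, 0.169], [0.437, 0.227, 0.168], [0.43, 0.232, 0.186], [0.438, 0.235, 0.167], [0.438, 0.238, 0.169], [0.438, 0.242, 0.169], [0.439, 0.25, 0.1
[... 346 characters left out ...]
5, 0.199], [0.431, 0.229, 0.198], [0.43, 0.233, 0.199], [0.431, 0.235, 0.197], [0.431, 0.238, 0.197], [0.43, 0.241, 0.2], [0.43, 0.248, 0.2]]
251 [[0.43, 0.225, 0.204], [0.43, 0.229, 0.203], [0.43, 0.233, 0.204], [0.431, 0.235, 0.201], [0.431, 0.238, 0.201], [0.43, 0.241, 0.205], [0.43, 0.248, 0.205]]
255 [[0.404, 0.231, 0.258], [0.405, 0.233, 0.258], [0.43, 0.233, 0.209], [0.431, 0.235, 0.205], [0.431, 0.238, 0.206], [0.404, 0.24, 0.259], [0.405, 0.245, 0.258]]
259 [[0.404, 0.231, 0.261], [0.404, 0.234, 0.261], [0.43, 0.233, 0.212], [0.431, 0.235, 0.209], [0.432, 0.238, 0.209], [0.404, 0.24, 0.261], [0.405, 0.244, 0.26]]
scene [[394.65133927 218.37188771]]
side [[290.40770724 143.50826961]]
```

View pics/scene4c.png

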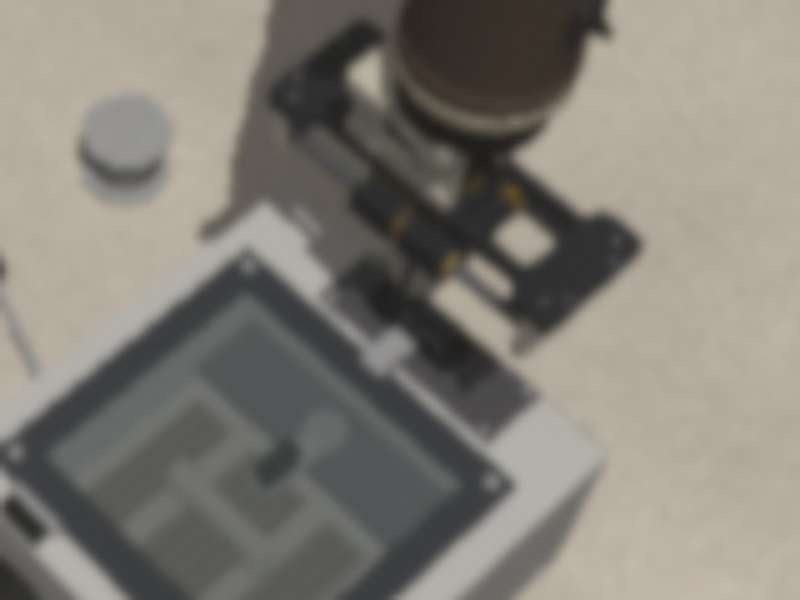

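View pics/side4c.png

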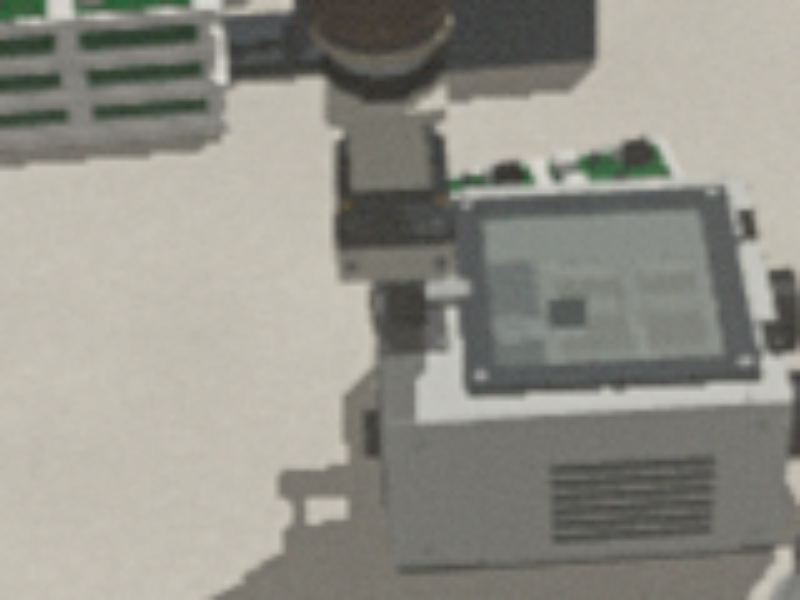

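Run:
```python
from h import *
for n,p in [('wrist0',[.222,.584,.199]),('w1',[.3917,.3127,.361]),('w4',[.4409,.2336,.158])]:
    d=dict(np.load(f'pics/{n}.npz'));w=cloud(d);p=np.array(p)
    T=d['cam_to_world'];c=(w-T[:3,3])@T[:3,:3]
    m=(np.hypot(w[...,0]-p[0],w[...,1]-p[1])<.08)&(w[...,2]>p[2]-.02)&(w[...,2]<p[2]+.06)
    if n=='w4': m&=w[...,2]>.172
    q=w[m];i=np.argsort(q[:,2])[:400]
    print(n,proj(d,p),np.round((q[:,2][i]-p[2])[[0,10,50,200,399]],4),np.round(q[i[:5]]-p,3).tolist())
    for sgn in (-1,1): print(proj(d,p+np.array([0,sgn*.04,0])))
```

```text
wrist0 [[317.77567119 234.26609264]] [0.0264 0.0275 0.0287 0.031  0.0338] [[0.018, 0.044, 0.026], [-0.014, -0.043, 0.027], [-0.027, -0.041, 0.027], [-0.025, -0.039, 0.027], [0.007, 0.05, 0.027]]
[[256.51671055 255.70431279]]
[[381.64074399 211.91583603]]
w1 [[304.51171698 242.29346148]] [0.0262 0.0277 0.0293 0.0327 0.036 ] [[-0.014, 0.034, 0.026], [-0.003, 0.031, 0.027], [-0.016, -0.013, 0.027], [-0.016, -0.013, 0.027], [-0.013, 0.033, 0.027]]
[[238.36429471 245.39004103]]
[[370.93689659 239.18387919]]
w4 [[316.33016921 233.23801527]] [0.0272 0.0282 0.0305 0.0355 0.0396] [[-0.009, 0.005, 0.027], [-0.011, 0.005, 0.027], [-0.009, 0.0, 0.027], [-0.011, 0.006, 0.028], [-0.01, 0.006, 0.028]]
[[249.71363866 236.02393189]]
[[383.37074018 230.4343652 ]]
```

The fingers passed over the grip without contact. The wrist depth shows their visible tips about 26 mm above the reported TCP, and it is the same in all three frames. I allow for that offset from here on: back off, go lower and push again, watching the force.

arm_command(
  deltas=[
    {"xyz": [0.1,-1.5,-0.5],"turn": 0,"jaw": 255},
    {"xyz": [0.1,-4.5,0],"turn": 0,"jaw": 255},
    {"xyz": [0.1,-4.5,1.2],"turn": 0,"jaw": 255},
    {"xyz": [0.1,-4.5,2.4],"turn": 0,"jaw": 255},
    {"xyz": [0.1,-4.5,2.6],"turn": 0,"jaw": 255},
  ],
)

```text
clock: 3.33
position: [0.4369, 0.1859, 0.131]
ee_rot: [-0.078, -3.14, 0.008]
force: [-0.7, 0.5, 0.2]
width: 0.006
```

Run:
```python
from h import *
need([.4395,.1885,.131],np.pi/2-.05)
d=snap('wrist','w5.png')
```

```text
t 3.33 pos [0.4369 0.1859 0.131 ] F [-0.7  0.5  0.2] w 0.006 tilt [ 0.    -0.005 -1.   ] q7 1.08
need cm [-0.25  0.28  0.  ] turn 0.0
```

View pics/w5.png

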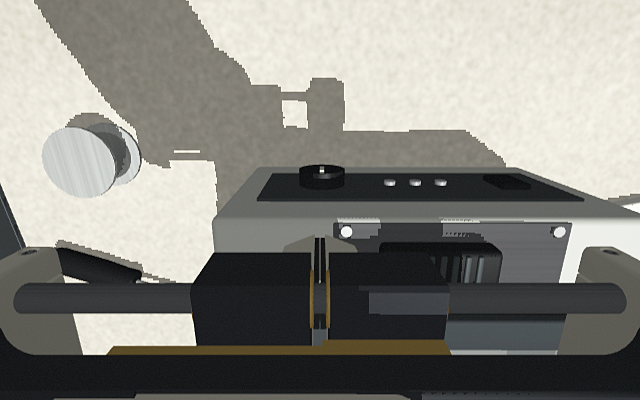

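TCP reads 0.131, below the deck, with no force, so the offset is real. Pushing now.

arm_command(
  deltas=[
    {"xyz": [-0.3,0.8,0],"turn": 0,"jaw": 255},
    {"xyz": [-0.3,1.6,0],"turn": 0,"jaw": 255},
    {"xyz": [-0.3,2.3,0],"turn": 0,"jaw": 255},
    {"xyz": [-0.3,2.8,0],"turn": 0,"jaw": 255},
    {"xyz": [-0.3,3.3,0],"turn": 0,"jaw": 255},
  ],
)

```text
clock: 3.8
position: [0.4423, 0.2197, 0.1317]
ee_rot: [0.076, 3.14, -0.008]
force: [1.1, -4.6, 3.6]
width: 0.007
```

Run:
```python
from h import *
need([.4395,.2285,.131],np.pi/2-.05)
d=snap('wrist','w6.png')
```

```text
t 3.8 pos [0.4423 0.2197 0.1317] F [ 1.1 -4.6  3.6] w 0.007 tilt [-0.001 -0.005 -1.   ] q7 1.03
need cm [0.32 0.87 0.06] turn 0.1
```

View pics/w6.png

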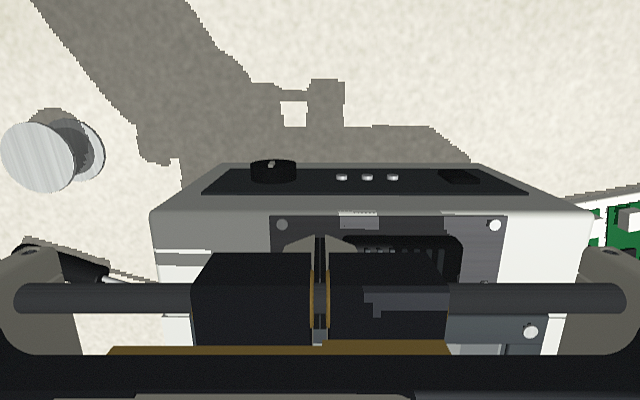

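The grip is moving: its right edge is now 47 px from the plate's edge, down from about 65. I continue.

arm_command(
  deltas=[
    {"xyz": [0.2,0.5,0],"turn": 0,"jaw": 255},
    {"xyz": [0.2,0.9,0],"turn": 0,"jaw": 255},
    {"xyz": [0.2,1.2,0],"turn": 0,"jaw": 255},
  ],
)

```text
clock: 4.1
position: [0.4414, 0.2302, 0.1318]
ee_rot: [0.077, 3.14, -0.012]
force: [2.5, -20.2, 11.1]
width: 0.006
```

Run:
```python
from h import *
need([.4395,.2285,.131],np.pi/2-.05)
d=snap('wrist','w7.png')
d=snap('side','side7.png',(240,80,420,220),4)
```

```text
t 4.1 pos [0.4414 0.2302 0.1318] F [  2.5 -20.2  11.1] w 0.006 tilt [-0.001 -0.008 -1.   ] q7 1.0
need cm [ 0.19 -0.18  0.08] turn 0.0
```

View pics/w7.png

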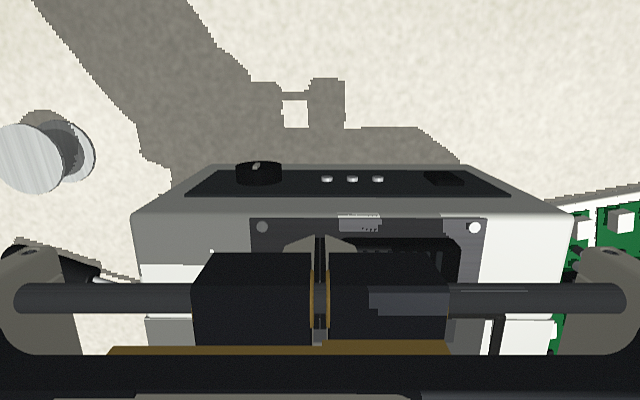

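View pics/side7.png

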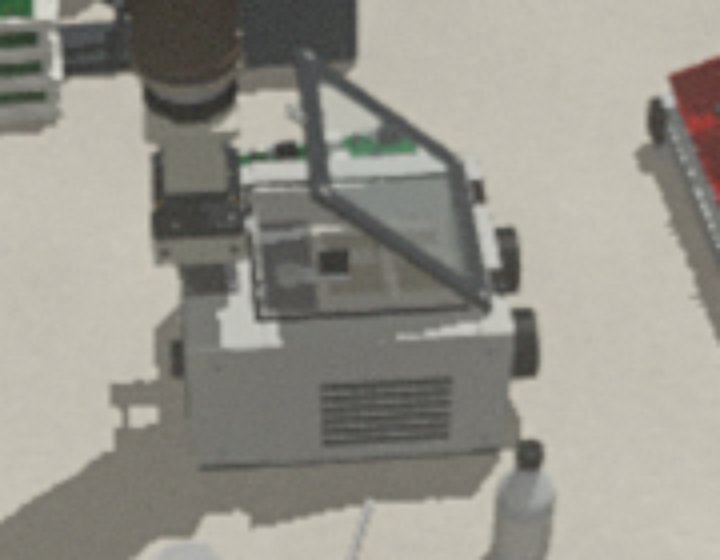

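The latch is at its stop and the side view shows the cover swinging up. I ease the push, wait for the cover, then back off and rise.

arm_command(
  deltas=[
    {"xyz": [0.2,-0.2,0],"turn": 0,"jaw": 255},
    {"xyz": [0.2,-0.2,0],"turn": 0,"jaw": 255},
    {"xyz": [0.2,-0.2,0],"turn": 0,"jaw": 255},
    {"xyz": [0.2,-0.2,0],"turn": 0,"jaw": 255},
    {"xyz": [0.2,-0.2,0],"turn": 0,"jaw": 255},
  ],
)

```text
clock: 4.62
position: [0.4403, 0.2277, 0.1322]
ee_rot: [0.079, 3.138, -0.012]
force: [3.1, -4.8, 2.6]
width: 0.004
```

arm_command(
  deltas=[
    {"xyz": [0.2,-2,0],"turn": 0,"jaw": 255},
    {"xyz": [0.2,-4,-2],"turn": 0,"jaw": 255},
    {"xyz": [0.2,-4.2,-5],"turn": 0,"jaw": 255},
    {"xyz": [0.2,-4,-8],"turn": 0,"jaw": 255},
    {"xyz": [0.2,-3,-10],"turn": 0,"jaw": 255},
  ],
)

```text
clock: 5.03
position: [0.4369, 0.1978, 0.235]
ee_rot: [0.083, 3.137, -0.01]
force: [0.1, -0.6, -0.2]
width: 0.004
```

arm_command(
  deltas=[
    {"xyz": [0.2,1.5,-2],"turn": 0,"jaw": 255},
    {"xyz": [0.2,3,-4],"turn": 0,"jaw": 255},
    {"xyz": [0.2,3.5,-5],"turn": 0,"jaw": 255},
    {"xyz": [0.2,3.5,-5],"turn": 0,"jaw": 255},
    {"xyz": [0.2,3.5,-5],"turn": 0,"jaw": 255},
  ],
)

```text
clock: 5.45
position: [0.4363, 0.233, 0.2841]
ee_rot: [0.082, 3.137, -0.011]
force: [0.5, -0.3, -0.6]
width: 0.007
```

Run:
```python
from h import *
need([.4395,.2285,.131],np.pi/2-.05)
d=snap('wrist','w8.png');np.savez('pics/w8.npz',**d)
d=snap('side','side8.png',(240,80,420,220),4);np.savez('pics/side8.npz',**d)
d=snap('scene','scene8.png',(280,160,480,320),4);np.savez('pics/scene8.npz',**d)
```

```text
t 5.45 pos [0.4363 0.233  0.2841] F [ 0.5 -0.3 -0.6] w 0.007 tilt [-0.003 -0.007 -1.   ] q7 0.95
need cm [-0.29 -0.33 15.32] turn -0.1
```

View pics/w8.png

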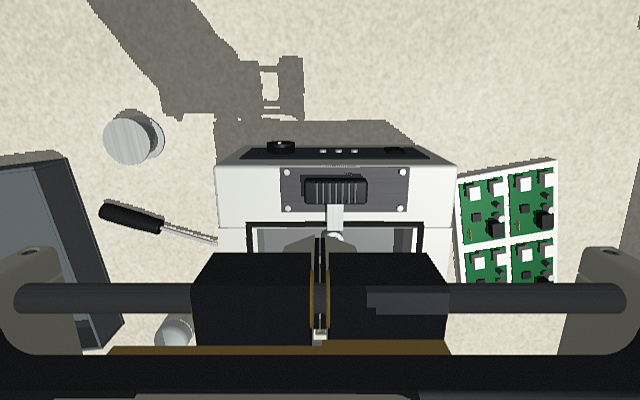

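View pics/side8.png

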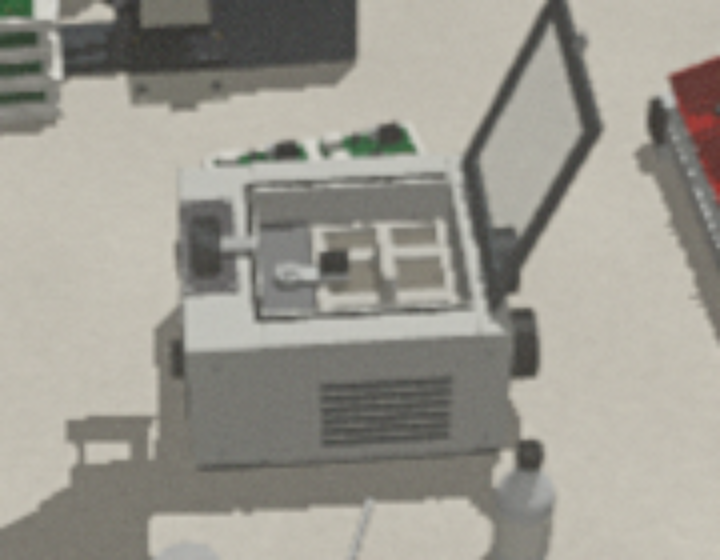

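View pics/scene8.png

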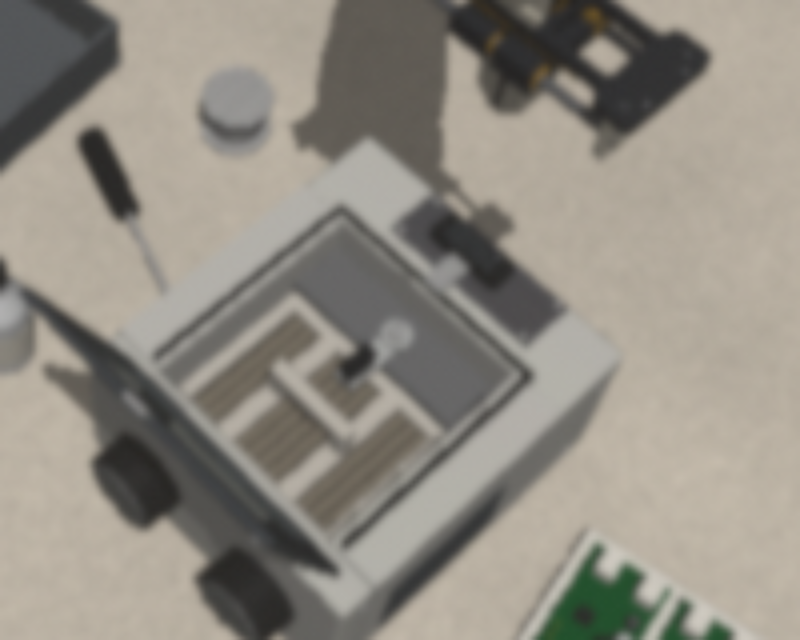

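The cover stands open. Now I measure the swing tab and handle in the bay.

Run:
```python
from h import *
C=np.array([.5583,.2427]);a=-.05
Rz=np.array([[np.cos(a),-np.sin(a)],[np.sin(a),np.cos(a)]])
for n in ['scene','side']:
    d=dict(np.load(f'pics/{n}8.npz'));w=cloud(d);e=(w[...,:2]-C)@Rz;z=w[...,2]
    f=d['frame'].astype(int)
    inb=(e[...,0]>-.05)&(e[...,0]<.09)&(abs(e[...,1])<.07)
    dark=inb&(f.sum(-1)<200)&(z>.120)&(z<.15)
    k,lab,st,ce=cv2.connectedComponentsWithStats(dark.astype(np.uint8))
    i=1+np.argmax(st[1:,4]);q=e[lab==i]
    top=(lab==i)&(z>.137)
    print(n,'fin px',st[i],'e mean',q.mean(0).round(4),'top',e[top].mean(0).round(4),z[top].mean().round(4),top.sum())
    white=inb&(f.sum(-1)>400)&(z>.132)&(z<.15)&(e[...,0]>0)
    q=e[white];print('handle',np.median(q,0).round(4),cv2.minAreaRect((q*1000).astype(np.float32)),np.median(z[white]),white.sum())
    # extractor deck refit
    m=(abs(z-.15)<.006)&(abs(e[...,0])<.16)&(abs(e[...,1])<.145)
    print('deck',cv2.minAreaRect((e[m]*1000).astype(np.float32)))
```

```text
scene fin px [365 246   8   9  37] e mean [-0.0003  0.0013] top [-0.0006  0.001 ] 0.1418 31
handle [0.0412 0.0045] ((40.39793014526367, 1.8437232971191406), (67.55125427246094, 11.652257919311523), 89.19378662109375) 0.14216057886518113 104
deck ((-0.18109130859375, 0.08518218994140625), (271.05096435546875, 241.1641082763672), 0.096845842897892)
side fin px [321 143   6   5  20] e mean [-0.0057 -0.0073] top [-0.0067 -0.0066] 0.1389 9
handle [ 0.0386 -0.0033] ((38.354881286621094, -0.11067581176757812), (76.62782287597656, 10.56966495513916), 89.42799377441406) 0.14115934306526057 44
deck ((-3.639129638671875, -4.6468658447265625), (269.4342956542969, 253.2552490234375), 0.32622483372688293)
```

```bash
cat >> h.py <<'E'
C=np.array([.5583,.2427]);A=-.05
Rz=np.array([[np.cos(A),-np.sin(A)],[np.sin(A),np.cos(A)]])
OFF=.0265
def E(x,y,z):  # extractor mm, true fingertip height mm -> reported TCP target
    return np.r_[C+Rz@np.array([x,y])/1000, z/1000-OFF]
def here():
    s=observe();p=s['position'];print('e mm',np.round(Rz.T@(p[:2]-C)*1000,1),'tip z',round((p[2]+OFF)*1000,1))
E
python3 - <<'E'
from h import *
here();need(E(-4,-32,128),np.pi/2-.05)
E
```

```text
e mm [-121.7  -16.9] tip z 309.9
t 5.6 pos [0.4359 0.2319 0.2834] F [ 0.1  0.2 -0.4] w 0.004 tilt [-0.002 -0.008 -1.   ] q7 0.95
need cm [-11.74  -1.31  18.22] turn -0.2
```

arm_command(
  deltas=[
    {"xyz": [-3.5,-0.5,1],"turn": 0,"jaw": 255},
    {"xyz": [-7,-1,3],"turn": 0,"jaw": 255},
    {"xyz": [-10.5,-1.3,5],"turn": 0,"jaw": 255},
    {"xyz": [-11.7,-1.4,8.5],"turn": 0,"jaw": 255},
    {"xyz": [-11.7,-1.4,12],"turn": 0,"jaw": 255},
  ],
)

```text
clock: 6.02
position: [0.5556, 0.2079, 0.1617]
ee_rot: [0.091, 3.136, -0.015]
force: [-1.1, -0.0, -0.5]
width: 0.006
```

Run:
```python
from h import *
d=snap('wrist','w9.png');np.savez('pics/w9.npz',**d)
here();need(E(-4,-32,128),np.pi/2-.05)
```

```text
e mm [ -6.9 -36.2] tip z 180.7
t 6.07 pos [0.5496 0.2069 0.1542] F [-3.7 -1.  -5.4] w 0.009 tilt [ 0.007 -0.015 -1.   ] q7 1.16
need cm [-0.32  0.5   5.26] turn -0.4
```

View pics/w9.png

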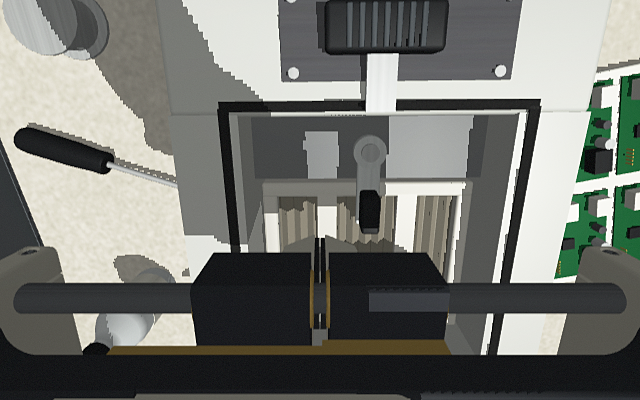

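The fin is at (370,212), just right of the fingertips (320,245). I descend and sweep it toward +y.

arm_command(
  deltas=[
    {"xyz": [-0.2,0.5,1.5],"turn": -0.4,"jaw": 255},
    {"xyz": [-0.2,0.5,3.5],"turn": -0.4,"jaw": 255},
    {"xyz": [-0.2,0.5,5],"turn": -0.4,"jaw": 255},
    {"xyz": [-0.2,0.5,5.2],"turn": -0.4,"jaw": 255},
  ],
)

```text
clock: 6.4
position: [0.549, 0.2098, 0.0996]
ee_rot: [-0.079, -3.128, 0.027]
force: [-0.6, -0.1, -0.4]
width: 0.004
```

Run:
```python
from h import *
d=snap('wrist','w10.png')
here();need(E(-2,0,128),np.pi/2-.05);need(E(-4,24,128));need(E(-27,38,128))
```

```text
e mm [ -6.9 -33. ] tip z 127.3
t 6.45 pos [0.5498 0.2101 0.1008] F [-0.1  0.5 -0.3] w 0.002 tilt [ 0.01  -0.017 -1.   ] q7 1.18
need cm [-0.48  3.3  -0.13] turn -0.0
t 6.45 pos [0.5498 0.2101 0.1008] F [-0.1  0.5 -0.3] w 0.002 tilt [ 0.01  -0.017 -1.   ] q7 1.18
need cm [-0.28  5.7  -0.17] turn None
t 6.45 pos [0.5498 0.2101 0.1008] F [-0.1  0.5 -0.3] w 0.002 tilt [ 0.01  -0.017 -1.   ] q7 1.18
need cm [ 2.02  7.1  -0.17] turn None
```

View pics/w10.png

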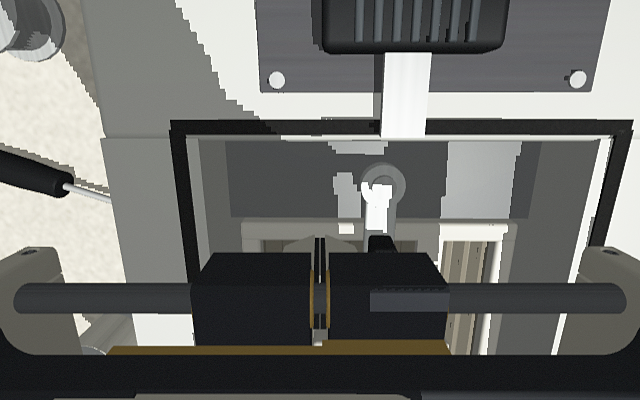

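arm_command(
  deltas=[
    {"xyz": [-0.3,1.2,-0.1],"turn": 0,"jaw": 255},
    {"xyz": [-0.4,2.3,-0.1],"turn": 0,"jaw": 255},
    {"xyz": [-0.5,3.3,-0.1],"turn": 0,"jaw": 255},
    {"xyz": [-0.4,4.4,-0.1],"turn": 0,"jaw": 255},
    {"xyz": [-0.3,5.5,-0.1],"turn": 0,"jaw": 255},
  ],
)

```text
clock: 6.87
position: [0.556, 0.2669, 0.1015]
ee_rot: [-0.078, -3.131, 0.024]
force: [0.0, -1.5, -0.3]
width: 0.005
```

Run:
```python
from h import *
d=snap('wrist','w11.png')
here();need(E(-4,24,128));need(E(-27,38,128))
```

```text
e mm [-4.5 27.2] tip z 127.7
t 6.92 pos [0.5552 0.2701 0.1012] F [ 0.7  2.4 -0.1] w 0.005 tilt [ 0.01  -0.014 -1.   ] q7 1.1
need cm [-0.05 -0.32 -0.02] turn None
t 6.92 pos [0.5552 0.2701 0.1012] F [ 0.7  2.4 -0.1] w 0.005 tilt [ 0.01  -0.014 -1.   ] q7 1.1
need cm [ 2.25  1.09 -0.02] turn None
```

View pics/w11.png

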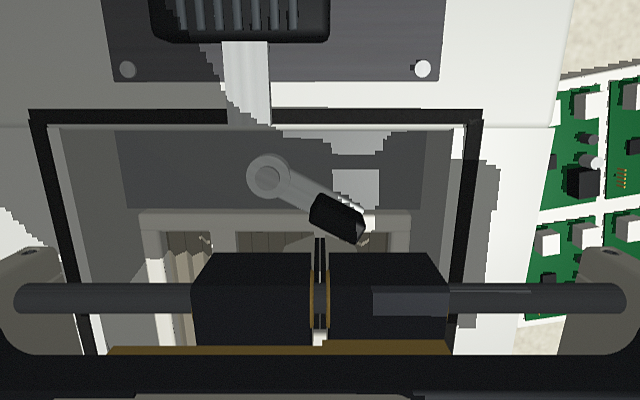

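The tab is about 1.05 rad round. I finish by pushing toward −x.

arm_command(
  deltas=[
    {"xyz": [0.7,0.6,0],"turn": 0,"jaw": 255},
    {"xyz": [1.5,1.0,0],"turn": 0,"jaw": 255},
    {"xyz": [2.2,1.1,0],"turn": 0,"jaw": 255},
    {"xyz": [2.7,1.1,0],"turn": 0,"jaw": 255},
  ],
)

```text
clock: 7.25
position: [0.532, 0.2836, 0.1021]
ee_rot: [-0.072, -3.139, 0.017]
force: [25.5, 4.6, -17.2]
width: -0.0
```

Run:
```python
from h import *
d=snap('wrist','w12.png')
here();need(E(-27,38,128))
```

```text
e mm [-27.8  39.4] tip z 128.8
t 7.3 pos [0.5325 0.2834 0.1023] F [ 16.3   4.7 -10.1] w 0.007 tilt [ 0.    -0.011 -1.   ] q7 1.06
need cm [-0.08 -0.14  0.08] turn None
```

View pics/w12.png

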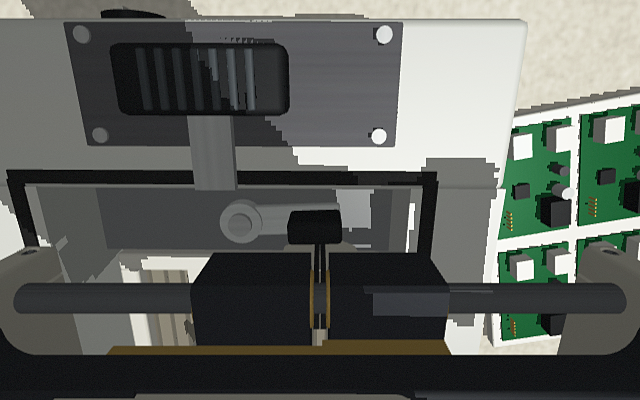

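The tab lies along the ledge at its stop. I back off, rise and open the jaws.

arm_command(
  deltas=[
    {"xyz": [-0.7,0,0],"turn": 0,"jaw": 255},
    {"xyz": [-1.5,0,-1.5],"turn": 0,"jaw": 255},
    {"xyz": [-2,-0.5,-4.5],"turn": 0,"jaw": 0},
    {"xyz": [-3,-2,-7],"turn": 0,"jaw": 0},
    {"xyz": [-4,-3.5,-8],"turn": 0,"jaw": 0},
  ],
)

```text
clock: 7.72
position: [0.5715, 0.2482, 0.1861]
ee_rot: [0.071, 3.139, -0.013]
force: [0.2, 0.1, 0.1]
width: 0.176
```

Run:
```python
from h import *
here();need(E(41,2,120),np.pi/2-.05)
```

```text
e mm [12.9  6.2] tip z 212.6
t 7.72 pos [0.5715 0.2482 0.1861] F [0.2 0.1 0.1] w 0.176 tilt [-0.002 -0.008 -1.   ] q7 1.13
need cm [-2.79 -0.36  9.27] turn 0.3
```

arm_command(
  deltas=[
    {"xyz": [-1,0,0],"turn": 0.3,"jaw": 0},
    {"xyz": [-2,-0.3,0],"turn": 0.3,"jaw": 0},
    {"xyz": [-2.8,-0.4,0],"turn": 0.3,"jaw": 0},
    {"xyz": [-2.8,-0.4,0],"turn": 0.3,"jaw": 0},
    {"xyz": [-2.8,-0.4,0],"turn": 0.3,"jaw": 0},
  ],
)

```text
clock: 8.13
position: [0.5986, 0.2431, 0.1851]
ee_rot: [0.078, 3.14, -0.014]
force: [-0.5, 0.3, -0.7]
width: 0.534
```

arm_command(
  deltas=[
    {"xyz": [0,0,0],"turn": 0,"jaw": 0},
    {"xyz": [0,0,0],"turn": 0,"jaw": 0},
    {"xyz": [0,0,0],"turn": 0,"jaw": 0},
    {"xyz": [0,0,0],"turn": 0,"jaw": 0},
    {"xyz": [0,0,0],"turn": 0,"jaw": 0},
  ],
)

```text
clock: 8.55
position: [0.5984, 0.2433, 0.1851]
ee_rot: [0.078, 3.14, -0.014]
force: [1.1, 0.8, -0.3]
width: 0.9
```

Run:
```python
from h import *
d=snap('wrist','w13.png');np.savez('pics/w13.npz',**d)
here();need(E(41,2,120),np.pi/2-.05)
d=snap('scene','scene13.png',(280,160,480,320),4);w=cloud(d);e=(w[...,:2]-C)@Rz;z=w[...,2];f=d['frame'].astype(int)
m=(e[...,0]>-.05)&(e[...,0]<.09)&(abs(e[...,1])<.07)&(f.sum(-1)>400)&(z>.134)&(z<.15)&(e[...,0]>0)
print(cv2.minAreaRect((e[m]*1000).astype(np.float32)))
```

```text
e mm [40.1  2.5] tip z 211.6
t 8.6 pos [0.5985 0.2432 0.1851] F [ 1.   0.5 -0.1] w 0.945 tilt [-0.001 -0.009 -1.   ] q7 1.16
need cm [-0.08  0.03  9.16] turn 0.0
((42.571380615234375, -13.057748794555664), (8.01286506652832, 38.50503921508789), 1.5966966152191162)
```

View pics/w13.png

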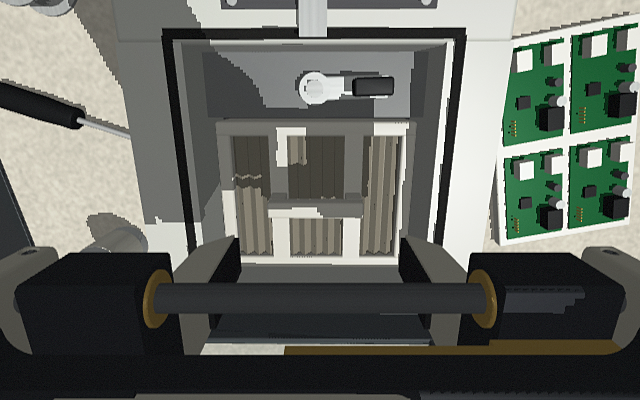

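View pics/scene13.png

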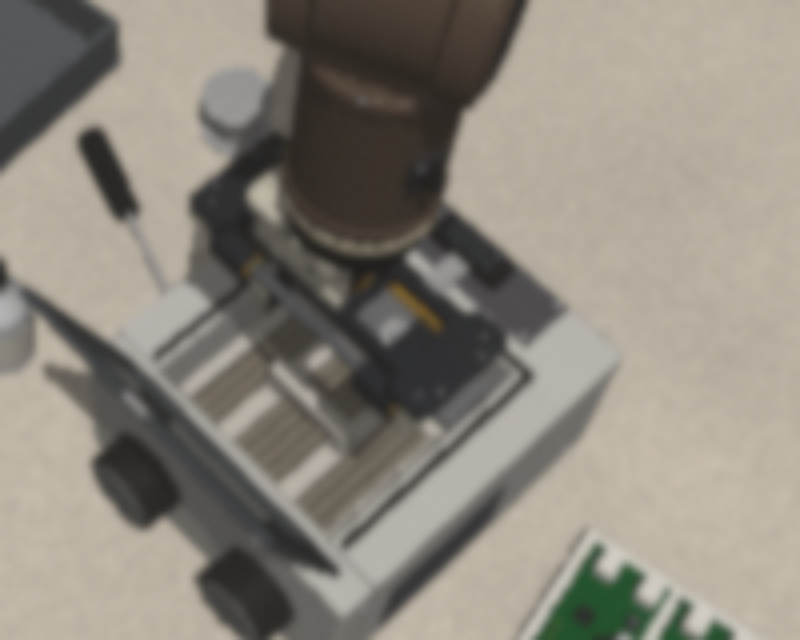

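The tab is aside at the stop. The handle bar is visible at about (268–362, 195–218). I measure it in the wrist view.

Run:
```python
from h import *
d=dict(np.load('pics/w13.npz'));w=cloud(d);e=(w[...,:2]-C)@Rz*1000;z=w[...,2]*1000
m=(z>136)&(z<149)&(e[...,0]>15)&(e[...,0]<70)&(abs(e[...,1])<60)
k,lab,st,ce=cv2.connectedComponentsWithStats(m.astype(np.uint8));i=1+np.argmax(st[1:,4]);m=lab==i
print(st[i],cv2.minAreaRect(e[m].astype(np.float32)),np.median(z[m]))
m=(z>230)&(z<260)&(abs(e[...,0]-40)<30)
for s in (-1,1):
    q=m&(e[...,1]*s>20);print('finger',s,e[q].min(0),e[q].max(0),z[q].min(),q.sum())
```

```text
[ 267  200   97   19 1716] ((40.780731201171875, 0.30298614501953125), (12.528534889221191, 69.8839111328125), 0.2720303535461426) 142.37582090738164
finger -1 [ 28.14037392 -54.88773478] [ 51.03740288 -36.19793644] 230.03901748133444 1842
finger 1 [28.09405732 45.23652941] [51.20034579 63.85867864] 230.0006971859833 1824
```

arm_command(
  deltas=[
    {"xyz": [-0.1,-0.4,1],"turn": 0,"jaw": 0},
    {"xyz": [-0.1,-0.4,2.5],"turn": 0,"jaw": 0},
    {"xyz": [-0.1,-0.4,4],"turn": 0,"jaw": 0},
    {"xyz": [-0.1,-0.4,4.5],"turn": 0,"jaw": 0},
    {"xyz": [-0.1,-0.4,4.5],"turn": 0,"jaw": 0},
  ],
)

```text
clock: 9.07
position: [0.5982, 0.2379, 0.1382]
ee_rot: [-0.079, -3.138, 0.017]
force: [0.2, -0.7, -0.2]
width: 1.001
```

Run:
```python
from h import *
d=snap('wrist','w14.png')
here();need(E(41,-1.8,120),np.pi/2-.05)
w=cloud(d);e=(w[...,:2]-C)@Rz*1000;z=w[...,2]*1000
m=(z>187)&(z<215)&(abs(e[...,0]-40)<30)
for s in (-1,1):
    q=m&(e[...,1]*s>20);print('finger',s,e[q].min(0),e[q].max(0),q.sum())
```

```text
e mm [40.8 -2.4] tip z 166.0
t 9.12 pos [0.599  0.2383 0.1395] F [0.1 0.2 0.4] w 1.001 tilt [ 0.001 -0.01  -1.   ] q7 1.17
need cm [-0.02  0.1   4.6 ] turn -0.0
finger -1 [ 28.52936768 -64.99509353] [ 51.72444387 -45.95474644] 1753
finger 1 [28.4125816  44.54036031] [52.00454301 63.77072802] 1731
```

View pics/w14.png

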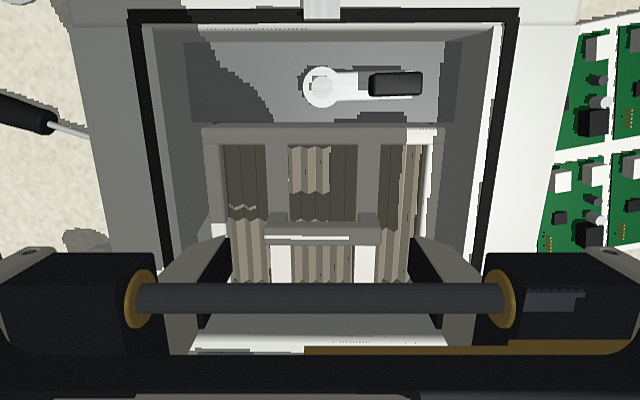

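Fingers are centred about the bar, with inner faces at −46 and +44.5 mm. I descend and grip.

arm_command(
  deltas=[
    {"xyz": [0,0.1,1.5],"turn": 0,"jaw": 0},
    {"xyz": [0,0.1,3],"turn": 0,"jaw": 0},
    {"xyz": [0,0.1,4.2],"turn": 0,"jaw": 0},
    {"xyz": [0,0.1,4.6],"turn": 0,"jaw": 0},
    {"xyz": [0,0.1,4.6],"turn": 0,"jaw": 0},
  ],
)

```text
clock: 9.53
position: [0.5985, 0.2386, 0.0928]
ee_rot: [-0.079, -3.138, 0.017]
force: [-0.4, -0.3, 0.4]
width: 0.997
```

arm_command(
  deltas=[
    {"xyz": [0,0,0],"turn": 0,"jaw": 255},
    {"xyz": [0,0,0],"turn": 0,"jaw": 255},
    {"xyz": [0,0,0],"turn": 0,"jaw": 255},
    {"xyz": [0,0,0],"turn": 0,"jaw": 255},
    {"xyz": [0,0,0],"turn": 0,"jaw": 255},
  ],
  force=35,
)

```text
clock: 9.95
position: [0.5989, 0.2388, 0.0935]
ee_rot: [-0.079, -3.139, 0.015]
force: [-0.7, 0.9, 3.0]
width: 0.761
```

Run:
```python
from h import *
here();need(E(41,-1.8,120),np.pi/2-.05)
```

```text
e mm [40.8 -1.8] tip z 120.0
t 9.95 pos [0.5989 0.2388 0.0935] F [-0.7  0.9  3. ] w 0.761 tilt [ 0.001 -0.01  -1.   ] q7 1.18
need cm [-0.02  0.    0.  ] turn -0.0
```

The width of 0.761 (70 mm) matches the bar. Lifting slowly.

arm_command(
  deltas=[
    {"xyz": [0,0,0],"turn": 0,"jaw": 255},
    {"xyz": [0,0,-0.7],"turn": 0,"jaw": 255},
    {"xyz": [0,0,-1.6],"turn": 0,"jaw": 255},
    {"xyz": [0,0,-2.6],"turn": 0,"jaw": 255},
    {"xyz": [0,0,-3.6],"turn": 0,"jaw": 255},
  ],
)

```text
clock: 10.37
position: [0.5991, 0.2392, 0.1308]
ee_rot: [-0.079, -3.14, 0.015]
force: [0.2, -0.5, -2.4]
width: 0.758
```

Run:
```python
from h import *
d=snap('wrist','w15.png')
here();need(E(41,-1.8,320),np.pi/2-.05)
```

```text
e mm [42.1 -0.9] tip z 159.6
t 10.42 pos [0.6003 0.2397 0.1331] F [ 0.6  1.  -1.3] w 0.754 tilt [-0.002 -0.008 -1.   ] q7 1.17
need cm [  0.08  -0.22 -16.04] turn -0.0
```

View pics/w15.png

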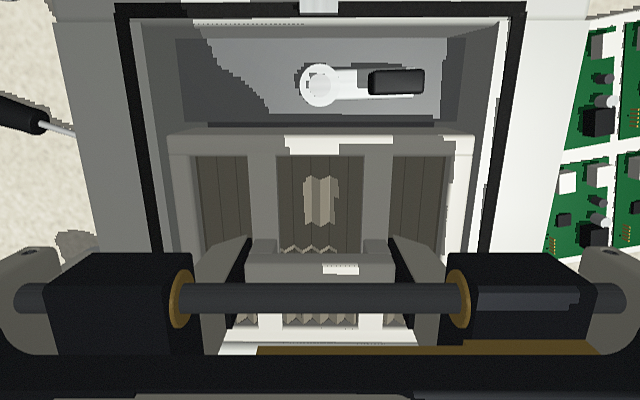

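The filter is coming up with the gripper, and the pads hold both ends of the bar. I keep lifting.

arm_command(
  deltas=[
    {"xyz": [0,-0.1,-2],"turn": 0,"jaw": 255},
    {"xyz": [0,-0.1,-4],"turn": 0,"jaw": 255},
    {"xyz": [0.1,-0.2,-6.5],"turn": 0,"jaw": 255},
    {"xyz": [0.1,-0.2,-9],"turn": 0,"jaw": 255},
    {"xyz": [0.1,-0.2,-11.5],"turn": 0,"jaw": 255},
  ],
)

```text
clock: 10.83
position: [0.5988, 0.2385, 0.2498]
ee_rot: [0.079, 3.138, -0.013]
force: [0.6, 0.8, -3.0]
width: 0.76
```

arm_command(
  deltas=[
    {"xyz": [0,0,-2.5],"turn": 0,"jaw": 255},
    {"xyz": [0,0,-4],"turn": 0,"jaw": 255},
    {"xyz": [0,0,-5],"turn": 0,"jaw": 255},
    {"xyz": [0,0,-5],"turn": 0,"jaw": 255},
    {"xyz": [0,0,-5],"turn": 0,"jaw": 255},
  ],
)

```text
clock: 11.25
position: [0.5986, 0.2389, 0.2996]
ee_rot: [0.079, 3.138, -0.012]
force: [0.4, 0.6, -3.0]
width: 0.76
```

Run:
```python
from h import *
d=snap('wrist','w16.png')
here();need([.57,-.23,.29],np.pi/2+np.radians(4.1))
d=snap('side','side16.png',(200,20,440,200),3)
```

```text
e mm [40.  -1.9] tip z 325.2
t 11.3 pos [0.5982 0.2388 0.2987] F [ 0.6  1.8 -2.8] w 0.76 tilt [-0.001 -0.009 -1.   ] q7 1.15
need cm [  0.46 -46.95   1.28] turn -7.0
```

View pics/w16.png

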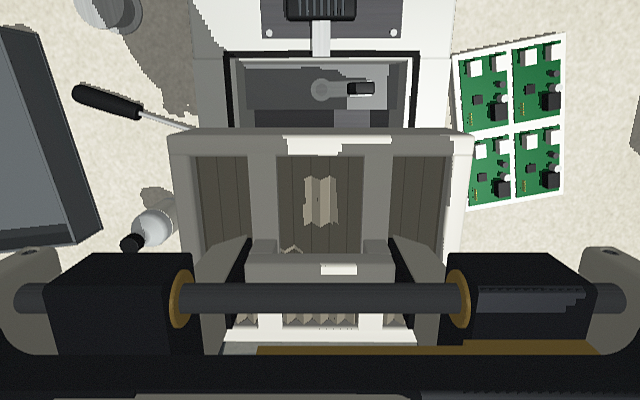

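View pics/side16.png

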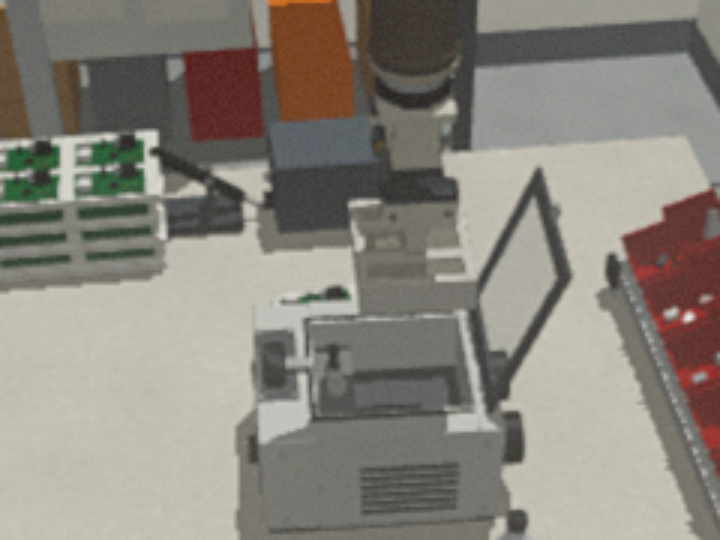

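The filter is clear of the extractor and the cover is still open. Moving over to the tray.

arm_command(
  deltas=[
    {"xyz": [0,-1.5,0],"turn": 0,"jaw": 255},
    {"xyz": [0,-4,0],"turn": -0.5,"jaw": 255},
    {"xyz": [0,-7,0],"turn": -1,"jaw": 255},
    {"xyz": [0,-10,0],"turn": -1.5,"jaw": 255},
    {"xyz": [0,-13,0],"turn": -2,"jaw": 255},
  ],
)

```text
clock: 11.77
position: [0.5906, 0.1068, 0.2981]
ee_rot: [-0.024, -3.139, 0.016]
force: [0.4, -0.4, -3.3]
width: 0.758
```

arm_command(
  deltas=[
    {"xyz": [0,-3,0],"turn": -0.5,"jaw": 255},
    {"xyz": [0,-6,0],"turn": -1,"jaw": 255},
    {"xyz": [0,-9,0],"turn": -1.5,"jaw": 255},
    {"xyz": [0,-12,0],"turn": -2,"jaw": 255},
    {"xyz": [0,-15,0],"turn": -2.5,"jaw": 255},
  ],
)

```text
clock: 12.18
position: [0.5872, -0.0453, 0.2986]
ee_rot: [0.045, -3.137, 0.016]
force: [-0.0, -0.2, -3.7]
width: 0.759
```

Run:
```python
from h import *
need([.572,-.229,.29],np.pi/2+np.radians(4.1))
```

```text
t 12.18 pos [ 0.5872 -0.0453  0.2986] F [-0.  -0.2 -3.7] w 0.759 tilt [ 0.004 -0.01  -1.   ] q7 1.68
need cm [  2.04 -18.31   1.05] turn -2.5
```

arm_command(
  deltas=[
    {"xyz": [0.4,-3,0],"turn": -0.5,"jaw": 255},
    {"xyz": [0.8,-6.5,0],"turn": -1,"jaw": 255},
    {"xyz": [1.2,-10,0],"turn": -1.5,"jaw": 255},
    {"xyz": [1.6,-13.5,0.3],"turn": -2,"jaw": 255},
    {"xyz": [2,-16,0.5],"turn": -2.5,"jaw": 255},
  ],
)

```text
clock: 12.6
position: [0.5698, -0.2102, 0.2942]
ee_rot: [0.109, -3.133, 0.018]
force: [-0.1, 0.2, -3.0]
width: 0.756
```

arm_command(
  deltas=[
    {"xyz": [0,-1.5,0],"turn": 0,"jaw": 255},
    {"xyz": [0,-2.2,0],"turn": 0,"jaw": 255},
    {"xyz": [0,-2.3,0],"turn": 0,"jaw": 255},
    {"xyz": [0,-2.3,0],"turn": 0,"jaw": 255},
  ],
)

```text
clock: 12.93
position: [0.5711, -0.2326, 0.2937]
ee_rot: [0.108, -3.132, 0.017]
force: [-0.1, 0.8, -2.7]
width: 0.761
```

Run:
```python
from h import *
need([.572,-.229,.29],np.pi/2+np.radians(4.1))
d=snap('wrist','w17.png')
for n,b in (('scene',(160,60,360,220)),('side',(260,130,440,330))):
    d=snap(n,n+'17.png',b,3)
    w=cloud(d);x,y,z=w[...,0],w[...,1],w[...,2]
    m=(z>.19)&(z<.285)&(x>.48)&(x<.68)&(y>-.34)&(y<-.12);print(n,m.sum(),z[m].min(),np.percentile(z[m],1),cv2.minAreaRect(w[m][:,:2].astype(np.float32)*1000))
```

```text
t 12.93 pos [ 0.5711 -0.2326  0.2937] F [-0.1  0.8 -2.7] w 0.761 tilt [ 0.008 -0.01  -1.   ] q7 2.07
need cm [-0.11  0.36  0.37] turn -0.1
scene 153 0.2711907461358858 0.27198556861553 ((605.76806640625, -195.86099243164062), (96.57137298583984, 191.529052734375), 43.58671569824219)
side 140 0.27294312118741737 0.2738817682976768 ((536.87158203125, -269.17181396484375), (89.79798889160156, 184.8834991455078), 44.67876434326172)
```

View pics/w17.png

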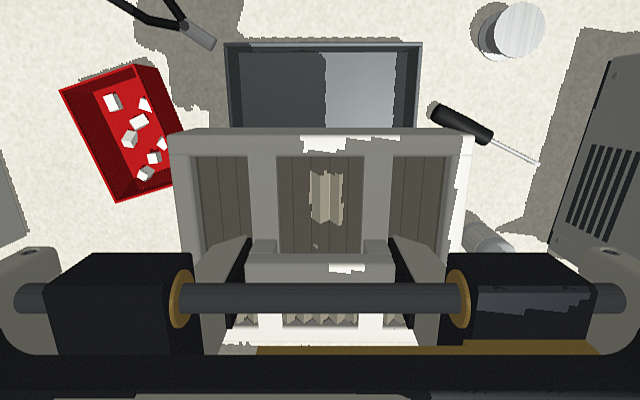

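View pics/side17.png

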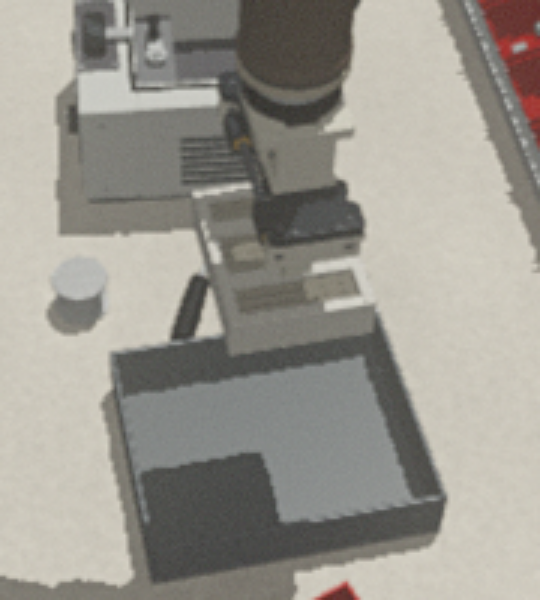

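View pics/scene17.png

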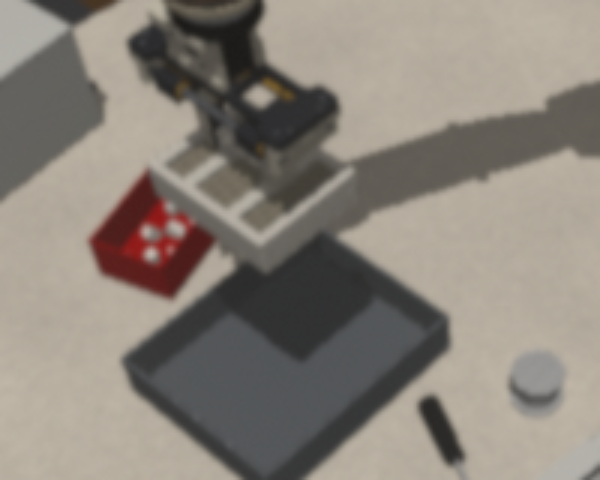

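The filter is centred over the tray. I lower it in stages.

arm_command(
  deltas=[
    {"xyz": [-0.1,0.2,2],"turn": 0,"jaw": 255},
    {"xyz": [-0.1,0.2,5],"turn": 0,"jaw": 255},
    {"xyz": [-0.1,0.2,8],"turn": 0,"jaw": 255},
    {"xyz": [-0.1,0.2,11],"turn": 0,"jaw": 255},
    {"xyz": [-0.1,0.2,14],"turn": 0,"jaw": 255},
  ],
)

```text
clock: 13.5
position: [0.5723, -0.2289, 0.1532]
ee_rot: [0.116, -3.134, 0.016]
force: [-0.2, -0.2, -2.5]
width: 0.76
```

arm_command(
  deltas=[
    {"xyz": [0,0,2.5],"turn": 0,"jaw": 255},
    {"xyz": [0,0,4.5],"turn": 0,"jaw": 255},
    {"xyz": [0,0,6],"turn": 0,"jaw": 255},
    {"xyz": [0,0,6.5],"turn": 0,"jaw": 255},
    {"xyz": [0,0,6.5],"turn": 0,"jaw": 255},
  ],
)

```text
clock: 13.92
position: [0.5715, -0.2281, 0.0871]
ee_rot: [0.119, -3.132, 0.014]
force: [0.1, -0.4, -2.4]
width: 0.762
```

Run:
```python
from h import *
need([.572,-.229,.0245],np.pi/2+np.radians(4.1))
d=snap('wrist','w18.png')
d=snap('scene','scene18.png',(160,60,360,220),4)
```

```text
t 13.92 pos [ 0.5715 -0.2281  0.0871] F [ 0.1 -0.4 -2.4] w 0.762 tilt [ 0.008 -0.009 -1.   ] q7 2.13
need cm [-0.09 -0.04  6.26] turn 0.2
```

View pics/w18.png

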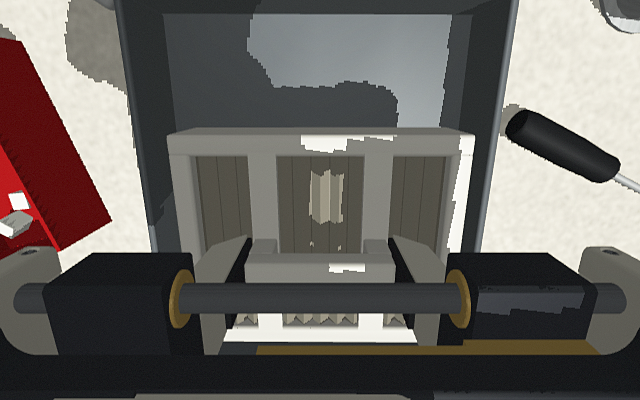

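View pics/scene18.png

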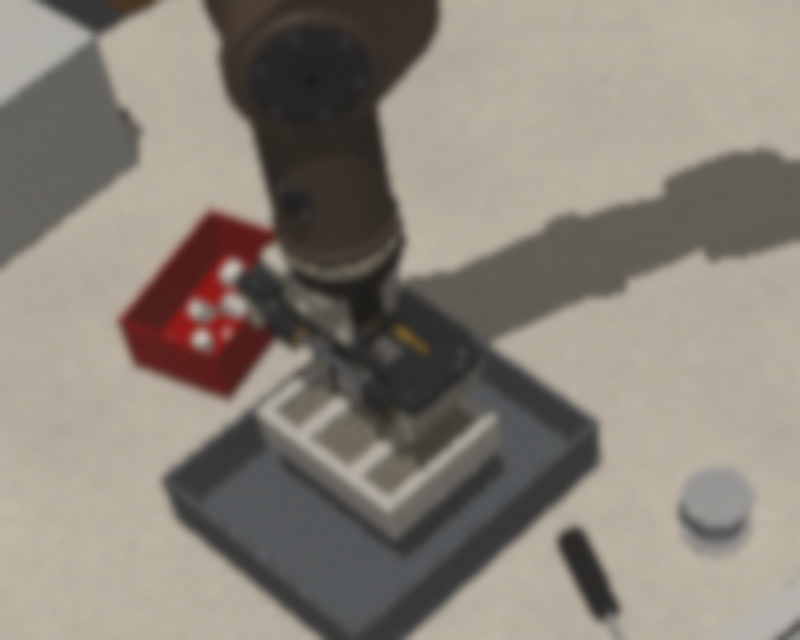

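arm_command(
  deltas=[
    {"xyz": [-0.1,0,1.5],"turn": 0,"jaw": 255},
    {"xyz": [-0.1,0,3],"turn": 0,"jaw": 255},
    {"xyz": [-0.1,0,4.3],"turn": 0,"jaw": 255},
    {"xyz": [-0.1,0,5.2],"turn": 0,"jaw": 255},
    {"xyz": [-0.1,0,5.4],"turn": 0,"jaw": 255},
  ],
)

```text
clock: 14.43
position: [0.5735, -0.2294, 0.0347]
ee_rot: [0.118, -3.135, 0.016]
force: [-0.4, -0.6, -2.8]
width: 0.758
```

arm_command(
  deltas=[
    {"xyz": [0,0,0.2],"turn": 0,"jaw": 255},
    {"xyz": [0,0,0.4],"turn": 0,"jaw": 255},
    {"xyz": [0,0,0.6],"turn": 0,"jaw": 255},
    {"xyz": [0,0,0.7],"turn": 0,"jaw": 255},
  ],
)

```text
clock: 14.77
position: [0.5739, -0.2296, 0.0282]
ee_rot: [0.118, -3.135, 0.016]
force: [-1.0, 0.3, -3.0]
width: 0.762
```

Run:
```python
from h import *
need([.572,-.229,.0245],np.pi/2+np.radians(4.1))
```

```text
t 14.77 pos [ 0.5739 -0.2296  0.0282] F [-1.   0.3 -3. ] w 0.762 tilt [ 0.004 -0.01  -1.   ] q7 2.16
need cm [0.18 0.08 0.37] turn 0.2
```

arm_command(
  deltas=[
    {"xyz": [0,0,0.15],"turn": 0,"jaw": 255},
    {"xyz": [0,0,0.3],"turn": 0,"jaw": 255},
    {"xyz": [0,0,0.4],"turn": 0,"jaw": 255},
    {"xyz": [0,0,0.4],"turn": 0,"jaw": 255},
  ],
)

```text
clock: 15.1
position: [0.574, -0.2297, 0.0245]
ee_rot: [0.118, -3.136, 0.016]
force: [-1.9, 0.1, 1.9]
width: 0.754
```

The force turned from −3 N to +1.9 N, so the filter has met the floor. I settle it slightly and release.

arm_command(
  deltas=[
    {"xyz": [0,0,0.1],"turn": 0,"jaw": 255},
    {"xyz": [0,0,0.1],"turn": 0,"jaw": 255},
  ],
)

```text
clock: 15.27
position: [0.574, -0.2297, 0.0245]
ee_rot: [0.118, -3.136, 0.016]
force: [-4.5, 1.4, 9.3]
width: 0.755
```

Run:
```python
from h import *
need([.572,-.229,.0245],np.pi/2+np.radians(4.1))
d=snap('scene','scene19.png',(160,60,360,220),4)
```

```text
t 15.27 pos [ 0.574  -0.2297  0.0245] F [-4.5  1.4  9.3] w 0.755 tilt [ 0.004 -0.01  -1.   ] q7 2.16
need cm [ 0.2   0.08 -0.  ] turn 0.2
```

View pics/scene19.png

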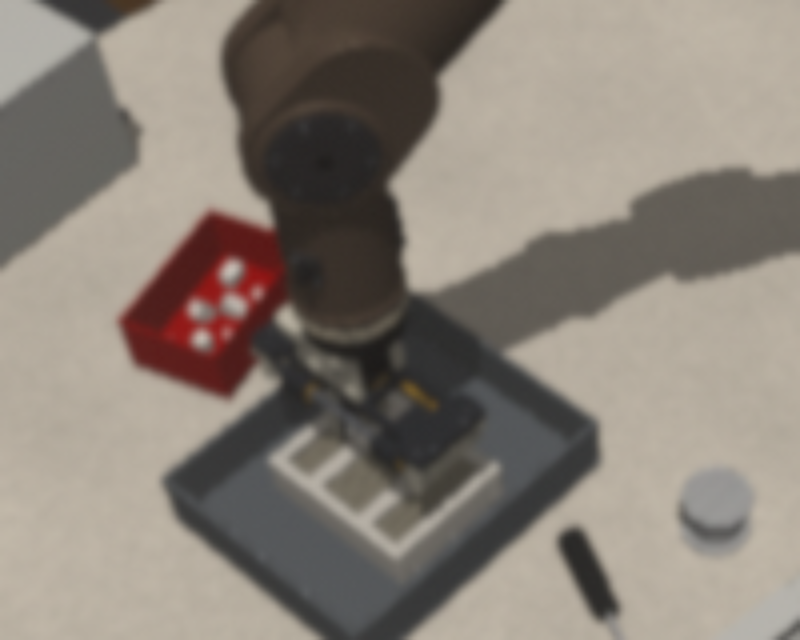

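The filter sits on the floor inside the tray. I open and withdraw.

arm_command(
  deltas=[
    {"xyz": [0,0,-0.1],"turn": 0,"jaw": 0},
    {"xyz": [0,0,-0.1],"turn": 0,"jaw": 0},
    {"xyz": [0,0,-0.1],"turn": 0,"jaw": 0},
    {"xyz": [0,0,-0.1],"turn": 0,"jaw": 0},
    {"xyz": [0,0,-0.1],"turn": 0,"jaw": 0},
  ],
)

```text
clock: 15.73
position: [0.5741, -0.2297, 0.0254]
ee_rot: [0.118, -3.136, 0.016]
force: [0.6, -0.2, -0.2]
width: 0.997
```

arm_command(
  deltas=[
    {"xyz": [0,0,-1],"turn": 0,"jaw": 0},
    {"xyz": [0,0,-3],"turn": 0,"jaw": 0},
    {"xyz": [0,0,-6],"turn": 0,"jaw": 0},
    {"xyz": [0,0,-9],"turn": 0,"jaw": 0},
    {"xyz": [0,0,-12],"turn": 0,"jaw": 0},
  ],
)

```text
clock: 16.15
position: [0.5741, -0.2285, 0.1473]
ee_rot: [0.118, -3.136, 0.016]
force: [0.9, -0.2, -0.1]
width: 0.999
```

arm_command(
  deltas=[
    {"xyz": [2,0,-2],"turn": 0,"jaw": 0},
    {"xyz": [5,0,-4],"turn": 0,"jaw": 0},
    {"xyz": [9,0,-5],"turn": 0,"jaw": 0},
    {"xyz": [11,0,-5],"turn": 0,"jaw": 0},
    {"xyz": [11,0,-5],"turn": 0,"jaw": 0},
  ],
)

```text
clock: 16.57
position: [0.4603, -0.2377, 0.1994]
ee_rot: [0.111, -3.137, 0.016]
force: [-0.8, -0.2, -1.4]
width: 1.002
```

Run:
```python
from h import *
need([.572,-.229,.0245])
T0=np.array([.572,-.229]);a=np.radians(4.1);Rt=np.array([[np.cos(a),-np.sin(a)],[np.sin(a),np.cos(a)]])
for n in ('scene','side','wrist'):
    d=snap(n,n+'20.png');w=cloud(d);f=d['frame'].astype(int);t=(w[...,:2]-T0)@Rt*1000;z=w[...,2]*1000
    inb=(abs(t[...,0])<130)&(abs(t[...,1])<105)
    m=inb&(z>38)&(z<52)&(f.min(-1)>90); 
    if m.sum()>20:
        q=w[m];P=np.c_[t[m],z[m]];A_=np.c_[P[:,:2],np.ones(len(P))];c=np.linalg.lstsq(A_,P[:,2],rcond=None)[0]
        print(n,'frame top',cv2.minAreaRect(t[m].astype(np.float32)),np.median(z[m]),'tilt',np.hypot(c[0],c[1]).round(3))
    m=inb&(z>64)&(z<80);print('handle',t[m].mean(0),np.median(z[m]) if m.any() else None,m.sum())
    r=(z>50)&(z<64)&(abs(t[...,0])<155)&(abs(t[...,1])<130)&~inb;print('rim',cv2.minAreaRect(t[r].astype(np.float32)))
```

```text
t 16.57 pos [ 0.4603 -0.2377  0.1994] F [-0.8 -0.2 -1.4] w 1.002 tilt [ 0.003 -0.01  -1.   ] q7 2.13
need cm [-11.26   0.25  17.45] turn None
scene frame top ((2.4525184631347656, 1.833526611328125), (123.85343933105469, 154.8043212890625), 0.5571854114532471) 43.06787522439248 tilt 0.0
handle [3.99030141 4.93423775] 71.67301795856562 81
rim ((0.355133056640625, 0.29549407958984375), (281.7736511230469, 235.2628936767578), 0.10543793439865112)
side frame top ((-0.43669891357421875, -2.4383163452148438), (122.67256164550781, 155.12586975097656), 0.19270916283130646) 42.5782027156294 tilt 0.001
handle [-0.8816197  -3.11049696] 71.73608450289404 99
rim ((-2.2919158935546875, -4.4316558837890625), (281.82391357421875, 234.22219848632812), 0.24081046879291534)
wrist frame top ((2.0038604736328125, 1.2711944580078125), (121.95289611816406, 151.95370483398438), 0.4202544391155243) 43.729281270705684 tilt 0.013
handle [-2.15719545  1.02196622] 72.32430993538497 577
rim ((-12.841087341308594, -0.9202117919921875), (230.071533203125, 254.10440063476562), 89.96912384033203)
```

View pics/side20.png

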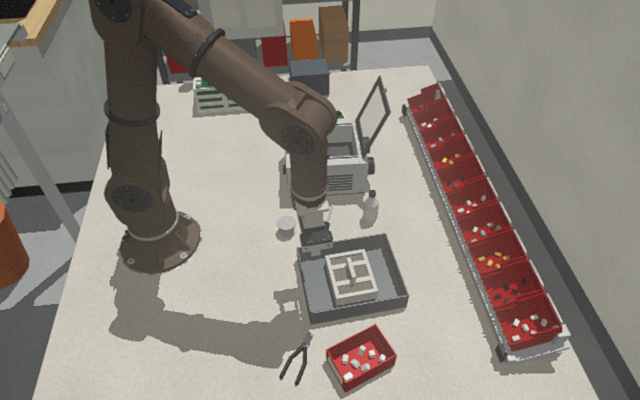

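View pics/scene20.png

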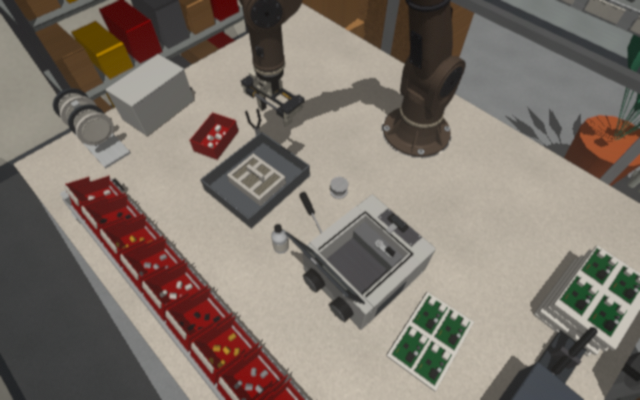

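The side view shows the filter flat in the tray at about (350,275) with the cover open at (372,112). The scene view shows the bystanders unmoved and the robot clear of everything. I hand in.

arm_command(
  deltas=[
    {"xyz": [0,0,0],"turn": 0,"jaw": 0},
    {"xyz": [0,0,0],"turn": 0,"jaw": 0},
  ],
)

```text
clock: 16.88
position: [0.4663, -0.2357, 0.1982]
ee_rot: [0.12, -3.137, 0.016]
force: [-0.7, -0.2, 0.5]
width: 0.996
```

Run:
```python
from cell import observe,sign_off
import numpy as np
s=observe();print(s['clock'],np.abs(s['dq']).max(),s['force']);print(sign_off())
```

```text
16.8833 0.004453378575754214 [-0.68196419 -0.2342747   0.52125979]
the job is handed in; nothing more can be done
None
```

The job is done and handed in at 16.9 s of the 61 s allowed; the sign-off reports no verdict. I slid the latch to its stop, the cover sprang open, and I swept the tab to its +y stop. Then I gripped the handle by its ends, lifted the filter out, set it on the tray floor until the force showed contact, and released it.

**Last checks**
- **Filter:** its centre is about 2–3 mm from the tray's centre, tilted at most 0.013 rad. Its frame top reads 43–44 mm, against 45 mm expected when flat on the floor.
- **Cover and bystanders:** by eye in the side and scene views, the cover stands open and nothing else on the bench has moved.
- **Robot:** clear of everything and still.

**What failed or disagreed**
- **Fingertip height:** the visible fingertips were about 26 mm above the reported TCP. My first latch push therefore passed over the grip without touching it. I allowed for the offset in all later moves.
- **Side camera:** it disagreed with the scene and wrist cameras by about 4–6 mm, so I relied on those two.
- **Contact forces:** briefly about 20 N at the latch stop and about 31 N at the tab stop.

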